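# Right the toppled bin and sort handed corner brackets

### The job

The yellow bin has been knocked onto its side: stand it upright on the counter and sort the brass-coloured corner brackets, left-hand ones into the standing blue bin and right-hand ones into the yellow bin, every bracket down inside its bin and both bins left standing on the counter. To tell the hand, think of the bracket on its foot with its long upright plate at the back, away from you: a left-hand bracket has its end cheek on your left, a right-hand one on your right. Leave the green weight, the mahogany block, the scratch stock and the awl where they are.

Things in the scene. Friction and masses are not known exactly. Their poses are not given: they have to be found in the camera images.
- blue_bin_in (a point): Centre of the blue bin's inner floor, 8 mm above its underside. z: up out of its mouth, x: towards the back board. Loose painted plywood box, 0.36 kg, for left-hand brackets, starts upright. Outside 160 (x) x 140 (y) x 85 mm tall; walls and floor 8 mm, back board (+x) 10 mm. Inside x -72 to +70, y -62 to +62; rim 77 mm above this point
- blue_bin_lug (a point): Middle of the blue bin's hanging lug, where the back board rises above the rim: 10 mm thick (x), 70 mm wide (y), top 140 mm above the bin's underside. This point is 113 mm above the underside, at x +75, y 0 in the bin; axes as the bin's
- yellow_bin_in (a point): Centre of the yellow bin's inner floor; size and axes as the blue bin's. Loose, 0.36 kg, for right-hand brackets. Starts toppled on its -y side wall: +y points up, the mouth (+z) faces level to the robot's right (-y of the world) within 0.3 rad, the back board and lug stand upright on the side away from the robot; 140 mm tall as it lies
- yellow_bin_lug (a point): Middle of the yellow bin's hanging lug, 10 mm thick (bin x), 70 mm wide (bin y), reaching 55 mm beyond the rim; this point 113 mm from the underside and 27 mm short of the lug's end; axes as the bin's. As the bin lies, this point is 70 mm above the counter and the lug can be pinched from above across its thickness
- left1_center (a point): Centre of a left-hand brass-coloured bracket, 90 x 42 x 38 mm, 170 g (None: absent). Three 8 mm plates square to each other: foot 90 x 42 mm (z -19 to -11 mm); long upright plate on the foot's +y edge (y +13 to +21), 90 mm long in x, up to z +19; end cheek as tall, at the -x end (outer face x = -45). z points up out of the foot. Starts on its foot at any yaw, on the counter between the bins
- left2_center (a point): Centre of a left-hand brass-coloured bracket, 90 x 42 x 38 mm, 170 g (None: absent). Three 8 mm plates square to each other: foot 90 x 42 mm (z -19 to -11 mm); long upright plate on the foot's +y edge (y +13 to +21), 90 mm long in x, up to z +19; end cheek as tall, at the -x end (outer face x = -45). z points up out of the foot. Starts on its foot at any yaw, on the counter between the bins
- left3_center (a point): Centre of a left-hand brass-coloured bracket, 90 x 42 x 38 mm, 170 g (None: absent). Three 8 mm plates square to each other: foot 90 x 42 mm (z -19 to -11 mm); long upright plate on the foot's +y edge (y +13 to +21), 90 mm long in x, up to z +19; end cheek as tall, at the -x end (outer face x = -45). z points up out of the foot. Starts on its foot at any yaw, on the counter between the bins
- right1_center (a point): Centre of a right-hand brass-coloured bracket, 90 x 42 x 38 mm, 170 g (None: absent). Three 8 mm plates square to each other: foot 90 x 42 mm (z -19 to -11 mm); long upright plate on the foot's +y edge (y +13 to +21), 90 mm long in x, up to z +19; end cheek as tall, at the +x end (outer face x = +45). z points up out of the foot. Starts on its foot at any yaw, on the counter between the bins
- right2_center (a point): Centre of a right-hand brass-coloured bracket, 90 x 42 x 38 mm, 170 g (None: absent). Three 8 mm plates square to each other: foot 90 x 42 mm (z -19 to -11 mm); long upright plate on the foot's +y edge (y +13 to +21), 90 mm long in x, up to z +19; end cheek as tall, at the +x end (outer face x = +45). z points up out of the foot. Starts on its foot at any yaw, on the counter between the bins
- right3_center (a point): Centre of a right-hand brass-coloured bracket, 90 x 42 x 38 mm, 170 g (None: absent). Three 8 mm plates square to each other: foot 90 x 42 mm (z -19 to -11 mm); long upright plate on the foot's +y edge (y +13 to +21), 90 mm long in x, up to z +19; end cheek as tall, at the +x end (outer face x = +45). z points up out of the foot. Starts on its foot at any yaw, on the counter between the bins
- weight_center (a point): centre of the green cast-iron weight, 76 mm across, 87 mm tall with its knob, 1.6 kg; leave alone
- block_center (a point): centre of the waxed mahogany sample block, 110 x 70 x 22 mm, lying flat; leave alone
- scratch_stock_center (a point): centre of the brass scratch stock, a T-shaped tool about 140 x 70 x 18 mm with a blade 32 mm high, lying flat; leave alone
- awl_center (a point): point 13 mm above the counter in the awl, near its ferrule: ebony handle 66 mm and steel blade 78 mm, lying; leave alone
Not all that is in view belongs to the job. Leave any pink or turquoise look-alike of the part that bears right3_center alone.

How it is judged (in metres and radians):
On the way:
1. the yellow bin has been stood upright on the counter (angle between yellow_bin_in's own z axis and vertical below 0.12 rad and height (world z) of yellow_bin_in between 0.004 and 0.012 m), for 0.3 s.
At the end, for the whole second after the job is handed in: both bins stand upright on the counter (within 0.12 rad, underside within 4 mm of the counter); the centre of every left-hand bracket lies inside the blue bin's walls and that of every right-hand bracket inside the yellow bin's, below the rim (all of step 1 and angle between blue_bin_in's own z axis and vertical below 0.12 rad and height (world z) of blue_bin_in between 0.004 and 0.012 m and x of left1_center in the frame of blue_bin_in between -0.07 and 0.068 m and y of left1_center in the frame of blue_bin_in between -0.06 and 0.06 m and z of left1_center in the frame of blue_bin_in between 0 and 0.077 m and x of left2_center in the frame of blue_bin_in between -0.07 and 0.068 m and y of left2_center in the frame of blue_bin_in between -0.06 and 0.06 m and z of left2_center in the frame of blue_bin_in between 0 and 0.077 m and x of left3_center in the frame of blue_bin_in between -0.07 and 0.068 m and y of left3_center in the frame of blue_bin_in between -0.06 and 0.06 m and z of left3_center in the frame of blue_bin_in between 0 and 0.077 m and x of right1_center in the frame of yellow_bin_in between -0.07 and 0.068 m and y of right1_center in the frame of yellow_bin_in between -0.06 and 0.06 m and z of right1_center in the frame of yellow_bin_in between 0 and 0.077 m and x of right2_center in the frame of yellow_bin_in between -0.07 and 0.068 m and y of right2_center in the frame of yellow_bin_in between -0.06 and 0.06 m and z of right2_center in the frame of yellow_bin_in between 0 and 0.077 m and x of right3_center in the frame of yellow_bin_in between -0.07 and 0.068 m and y of right3_center in the frame of yellow_bin_in between -0.06 and 0.06 m and z of right3_center in the frame of yellow_bin_in between 0 and 0.077 m); the robot touches nothing.
It fails at once if the weight is moved by more than 4 cm (distance of weight_center from where it was at the start of the episode above 0.04 m).
It fails at once if the block is moved by more than 4 cm (distance of block_center from where it was at the start of the episode above 0.04 m).
It fails at once if the scratch stock is moved by more than 4 cm (distance of scratch_stock_center from where it was at the start of the episode above 0.04 m).
It fails at once if the awl is moved by more than 4 cm (distance of awl_center from where it was at the start of the episode above 0.04 m).
Of left1, left2, left3, right1, right2, right3 only 4 to 6 are there at a start; the rules pass over those that are not, and their reading is None.
At some moment in a run one of left1, left2, left3, right1, right2, right3 may be knocked a few centimetres aside while the robot is not near it.
Once in a run the grip may slacken for a moment while it holds something.
It also fails if it takes over 210 s, if anything falls off the work surface, if the arm or the gripper's body presses on something with over 40 N, if the wrist force passes 120 N, or if a joint passes its speed limit or range.

### The arm

A 6-joint arm with a two-finger parallel gripper is mounted at the origin on the work surface. World frame = base frame: x ahead of the robot, y to its left, z up, the work surface at z = 0. Lengths are in m, angles in degrees, forces in N, time in s.
With the tool pointing down it reaches from about 0.4 to 0.825 m from the base axis. Payload 7 kg.
Tool frame: the origin (TCP) lies at the very end of the fingers, on their centre line; the grasp point (between the pads) lies 19 mm behind it; z points along the fingers, y is the direction in which the jaws open and shut (so a half turn about z gives the same grasp; the last joint's range is limited). The gripper opens to 88 mm and grips with 3 to 60 N. Pads are 19 mm wide; open, the fingers measure 130 mm over their backs; the gripper's body (78 mm by 193 mm) begins 47 mm behind the grasp point.
Start: joints at [92.882, 20.546, 0.682, 0, -70.136, -16.507], TCP at [0.159, 0.656, 0.227] pointing down, gripper open.
Joint ranges: [-176.03, 176.03], [-82.01, 121.73], [-58.28, 71.71], [-173.87, 95.51], [-174.79, -0.11], [-173.66, 173.66]. Speed limits (degrees/s): [136.94, 136.94, 172.46, 180, 180, 180].

### API

Orientations are given as [roll, pitch, yaw] about the fixed x, y, z axes, in that order (R = Rz(yaw) Ry(pitch) Rx(roll)).
In Python, from plant import ctrl, snapshot, workorder gives the robot as it stands. The module is installed in compiled form; this text tells all that it offers.
- The arm moves only by the shell command python3 -m creep 'ROWS'. ROWS is JSON, a list of rows, each a list of 5 numbers: the shift along the tool's x, y, z scaled (see below), then the turn about the tool's z scaled (see below), then the finger opening in mm, from 0 to 87.6. A call has exactly 8 rows; each row is the pose to reach, as a shift and turn from the pose commanded when the call began, along the tool's axes at that moment, turning the shorter way round; what a row does not reach only later rows make up. The controller multiplies each number of a shift by 0.1 m and each number of a turn by 180 degrees. A row lasts 1/12 s, in which the tool goes at most 41.7 mm and 7.16 degrees, less where a joint would pass 70% of its speed; a pose out of reach is approached as far as the arm can. A call with a number of a shift or a turn outside -1 to 1 is refused whole. A call with a gripper value outside its range is refused whole. The fingers move at their own pace and stop on an object; the grip force is fixed at half the most. Time passes only in rows, so rows that repeat a pose let the fingers close, or fill a call up. It gives the time, the measured TCP pose, the force and the opening at its end, in the units of the state.
- ctrl.get_obs(): the state, without advancing time (a new reading comes with each control period).
- snapshot(name): name is "scene" or "top"; returns a dict with "img" (420x560x3 uint8, blue, green, red), "camera_matrix" (3x3 intrinsics, pixels), "xyz" and "rotation" of the camera in the world. Camera axes: x right, y up, looking along -z (the intrinsics and any distortion apply to the point x, -y, -z); pixel columns grow to the right and rows downward; lengths in m; the calibration is good to about 2 mm. A picture is of the moment at which its call begins. There is no depth.
- workorder.close_job(): hands the job in, once; it reports no verdict.
The state is a dict: "clock": time; "joint_pos": joint angles; "qvel": joint speeds; "tau": joint torques, N m; "tool_pos": TCP position; "orientation": TCP orientation; "force": force on the tool from outside, world axes, zero at the start; "moment": the same for the moment, N m; "opening": finger opening in m.
Only numpy, scipy, OpenCV 4.12 (cv2) and the standard library are available. Lean on these libraries where they do the work, as an engineer would, in place of code of your own. Each camera call takes 0.05 s, during which the arm holds its last target.

## Working session

There is one attempt and no reset: what is moved stays moved. The work goes in short steps, Python scripts to look and compute and a shell command to move; the robot and the scene stay as the last step left them, time stands still between calls to the robot, and variables do not carry over. Pictures are saved under pics/ and viewed, and the job is handed in when it is done.

```bash
mkdir -p pics; ls; python3 - <<'E'
from plant import ctrl,snapshot
import cv2,json
o=ctrl.get_obs(); print(o)
for n in("scene","top"):
    s=snapshot(n); cv2.imwrite(f"pics/{n}0.png",s["img"]); print(n,s["camera_matrix"],s["xyz"],s["rotation"],s.keys())
E
```

```text
pics
{'clock': 0.0, 'joint_pos': array([ 9.28812055e+01,  2.05912108e+01,  6.34572269e-01, -1.88386141e-02,
       -7.01364984e+01, -1.65082580e+01]), 'qvel': array([ 0.11144265,  0.06927705, -0.01389637,  0.09380384,  0.07512502,
       -0.05257148]), 'tau': array([ 7.39320203e-04, -5.82710016e+01,  2.93051237e+01,  6.99691191e+00,
        6.98405929e-03, -1.50035248e-04]), 'tool_pos': array([0.15893384, 0.65552439, 0.22563532]), 'orientation': array([ 1.79905670e+02, -9.48799899e-03, -1.36334601e+01]), 'force': array([-0.41949906,  0.47564155,  0.51940882]), 'moment': array([-0.0395526 , -0.02496288, -0.00830279]), 'opening': 0.08764220976397533}
scene [[443.84019602   0.         280.85945659]
 [  0.         443.84019602 213.50204918]
 [  0.           0.           1.        ]] [1.06623581 0.52577982 0.84966937] [ 43.80750902  -0.1881069  139.43571421] dict_keys(['img', 'camera_matrix', 'xyz', 'rotation'])
top [[465.87683359   0.         280.45918703]
 [  0.         465.87683359 212.39602393]
 [  0.           0.           1.        ]] [ 0.29655178 -0.03562724  1.4228221 ] [ 11.89127112  -0.35646874 -91.40103573] dict_keys(['img', 'camera_matrix', 'xyz', 'rotation'])
```

View pics/scene0.png

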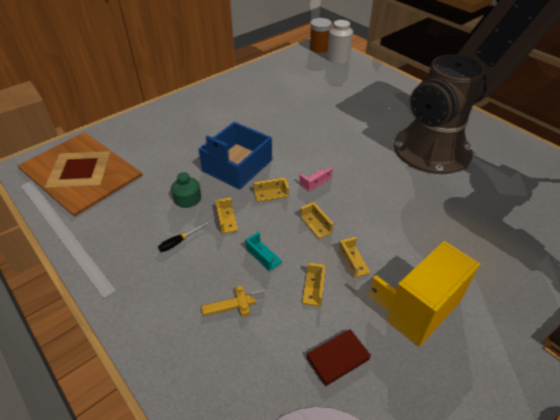

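View pics/top0.png

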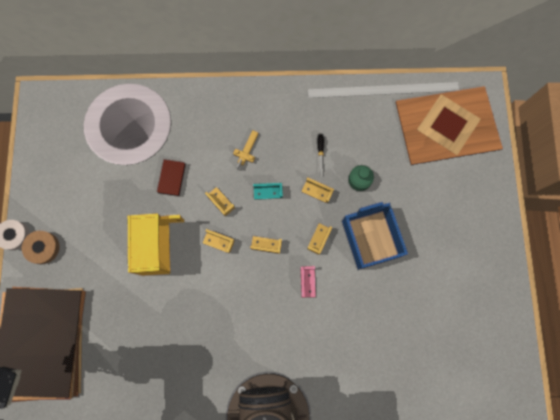

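```bash
cat > h.py <<'E'
import numpy as np,cv2,time
from scipy.spatial.transform import Rotation as Ro
from plant import ctrl,snapshot
def cam(s):
    return np.array(s["camera_matrix"]),np.array(s["xyz"]),Ro.from_euler("xyz",s["rotation"],degrees=True).as_matrix()
def proj(s,P):
    K,t,R=cam(s); p=(np.atleast_2d(P)-t)@R; p=p*[1,-1,-1]; q=p@K.T; return q[:,:2]/q[:,2:]
def unproj(s,uv,z=0.):
    K,t,R=cam(s); uv=np.atleast_2d(uv).astype(float)
    d=np.c_[uv,np.ones(len(uv))]@np.linalg.inv(K).T*[1,-1,-1]; d=d@R.T
    return t+d*((z-t[2])/d[:,2])[:,None]
def rect(s,x0,x1,y0,y1,z=0.,ppm=1000):
    # image: up=+x, left=+y ; pixel u=(y1-y)*ppm, v=(x1-x)*ppm
    c=np.array([[x0,y0,z],[x0,y1,z],[x1,y1,z],[x1,y0,z]])
    src=proj(s,c).astype(np.float32); dst=np.array([[(y1-a[1])*ppm,(x1-a[0])*ppm] for a in c],np.float32)
    H=cv2.getPerspectiveTransform(src,dst)
    return cv2.warpPerspective(s["img"],H,(int((y1-y0)*ppm),int((x1-x0)*ppm)),flags=cv2.INTER_CUBIC)
def save(n,im): cv2.imwrite(f"pics/{n}.png",im)
E
python3 - <<'E'
from h import *
s=snapshot("top"); c=snapshot("scene")
for n,u in dict(b1=(220,201),b2=(218,241),b3=(266,244),b4=(320,239),b5=(318,190),pink=(308,282),turq=(268,191),blue=(376,237),weight=(361,178),block=(172,177)).items(): 
    p=unproj(s,u,0.015)[0]; print(n,p.round(3),proj(c,p).round())
print(proj(s,[0,0,0]),proj(c,[0,0,0]))
im=rect(s,0.3,0.7,-0.2,0.2,0,2000)
i2=rect(c,0.3,0.7,-0.2,0.2,0,2000)
r=rect(s,0.25,0.75,-0.4,0.4,0,1000); save("rt",r)
r=rect(c,0.25,0.75,-0.4,0.4,0,1000); save("rs",r)
E
```

```text
b1 [0.633 0.135 0.015] [[313. 285.]]
b2 [0.508 0.141 0.015] [[353. 258.]]
b3 [ 0.495 -0.005  0.015] [[314. 221.]]
b4 [ 0.507 -0.17   0.015] [[270. 189.]]
b5 [ 0.661 -0.171  0.015] [[224. 216.]]
pink [ 0.378 -0.129  0.015] [[314. 177.]]
turq [ 0.662 -0.014  0.015] [[261. 252.]]
blue [ 0.509 -0.342  0.015] [[232. 159.]]
weight [ 0.697 -0.307  0.015] [[184. 194.]]
block [0.714 0.285 0.015] [[335. 354.]]
[[267.4306098  416.86708749]] [[431.51536826 148.9367462 ]]
```

View pics/rt.png

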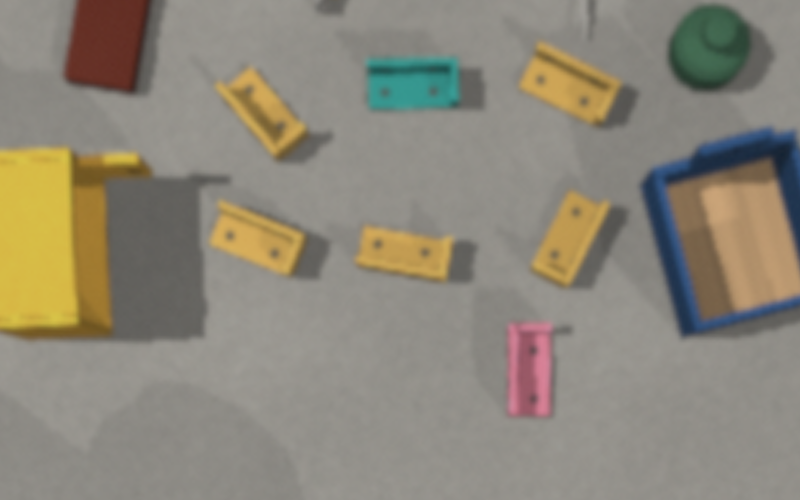

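View pics/rs.png

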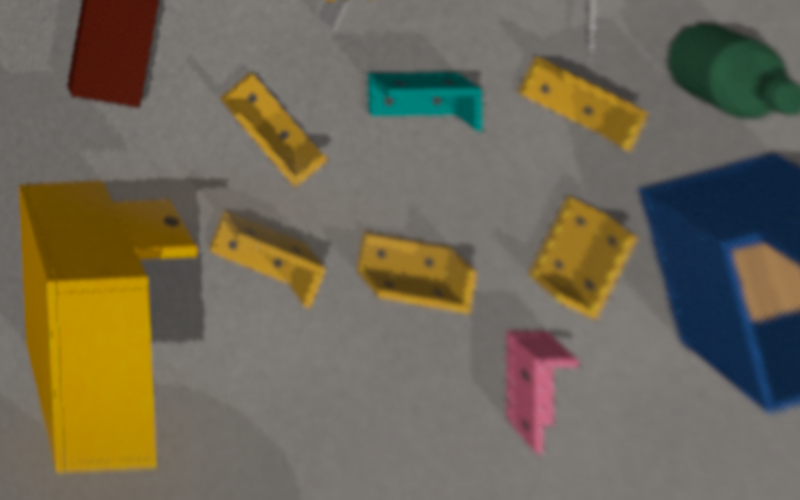

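```bash
cat > fit.py <<'E'
from h import *
from scipy.optimize import minimize
def boxes(hand):
    cx=(-45,-37) if hand=='L' else (37,45)
    return [((-45,45),(-21,21),(-19,-11)),((-45,45),(13,21),(-11,19)),(cx,(-21,13),(-11,19))]
F=[(0,2,6,4,0),(1,3,7,5,1),(0,1,5,4,2),(2,3,7,6,3),(0,1,3,2,4),(4,5,7,6,5)]
N=np.array([[0,0,-1],[0,0,1],[0,-1,0],[0,1,0],[-1,0,0],[1,0,0]])
def model(hand):
    out=[]
    for X,Y,Z in boxes(hand):
        V=np.array([(x,y,z) for x in X for y in Y for z in Z])/1000.
        for f,n in zip(F,N):
            out.append((V[list(f[:4])],n))
    return out
def fpose(x,y,yaw,z=.019): return Ro.from_euler('z',yaw,degrees=True).as_matrix(),np.array([x,y,z])
def render(s,hand,R,t,box,sc=4):
    u0,v0,u1,v1=box; im=np.zeros(((v1-v0)*sc,(u1-u0)*sc),np.uint8)
    c=np.array(s["xyz"]); L=[]
    for V,n in model(hand):
        W=V@R.T+t; nw=R@n
        if (c-W.mean(0))@nw<=0: continue
        L.append((np.linalg.norm(c-W.mean(0)),W,n))
    # painter: render foot first, then plates by distance
    L.sort(key=lambda a:(-(a[1].mean(0)[2]<0.0),-a[0]))
    for d,W,n in L:
        p=(proj(s,W)-[u0,v0]+.5)*sc
        cv2.fillPoly(im,[np.round(p*16).astype(np.int32)],int(1+np.argmax(np.abs(n))*2+(n.sum()>0)),shift=4)
    return im
def ymask(img):
    h=cv2.cvtColor(img,cv2.COLOR_BGR2HSV)
    return ((h[...,0]>15)&(h[...,0]<32)&(h[...,1]>110)&(h[...,2]>50)).astype(np.float32)
def prep(s,ctr,r=45,sc=4):
    u,v=proj(s,ctr)[0].astype(int); b=(u-r,v-r,u+r,v+r)
    pad=cv2.copyMakeBorder(s["img"],60,60,60,60,cv2.BORDER_REPLICATE)[b[1]+60:b[3]+60,b[0]+60:b[2]+60]
    big=cv2.resize(pad,None,fx=sc,fy=sc,interpolation=cv2.INTER_CUBIC)
    m=ymask(big)
    n,l,st,ce=cv2.connectedComponentsWithStats(m.astype(np.uint8))
    cc=np.array([r*sc,r*sc]); ds=[np.linalg.norm(ce[i]-cc)-(0.1*np.sqrt(st[i][4])) if st[i][4]>1000 else 1e9 for i in range(1,n)]
    m=(l==1+int(np.argmin(ds))).astype(np.float32)
    return b,big,m,cv2.cvtColor(big,cv2.COLOR_BGR2GRAY).astype(float)
def cost(p,views,hand,pose=None):
    R,t=fpose(*p); C=0
    for s,(b,big,m,g) in views:
        r=render(s,hand,R,t,b); q=r>0
        iou=(q&(m>0)).sum()/max(1,(q|(m>0)).sum())
        a=q&(m>0)
        if a.sum()<50: C+=3; continue
        gv=g[a]; rv=r[a]; k=np.bincount(rv,minlength=8); sm=np.bincount(rv,gv,minlength=8); s2=np.bincount(rv,gv*gv,minlength=8)
        res=(s2-sm**2/np.maximum(k,1)).sum()/a.sum()
        C+=2*(1-iou)+res/max(gv.var(),1)
    return C
def fit(views,xy):
    best={}
    for hand in 'LR':
        bb=(9,None)
        c0=[]
        for yaw in range(-180,180,15):
            c0.append((cost((*xy,yaw),views,hand),yaw))
        c0.sort()
        for _,yaw in c0[:5]:
            s=np.array([[xy[0],xy[1],yaw]]*4,float); s[1,0]+=.012;s[2,1]+=.012;s[3,2]+=12
            o=minimize(cost,s[0],args=(views,hand),method='Nelder-Mead',options=dict(initial_simplex=s,maxiter=80,xatol=.0002,fatol=.001))
            if o.fun<bb[0]: bb=(o.fun,o.x)
        best[hand]=bb
    return best
def overlay(views,hand,p,R=None,t=None):
    ims=[]
    if R is None: R,t=fpose(*p)
    for s,(b,big,m,g) in views:
        o=big.copy(); 
        r=render(s,hand,R,t,b); e=np.zeros(r.shape,bool)
        e[1:]|=r[1:]!=r[:-1]; e[:,1:]|=r[:,1:]!=r[:,:-1]
        o2=o.copy(); o2[e]=(255,0,0); ims+= [o,o2]
    return np.hstack(ims)
E
cat > meas.py <<'E'
from fit import *
import sys
def run(name,C,r=22):
    top,sc=snapshot("top"),snapshot("scene"); rows=[]
    for n,xy in C.items():
        ctr=(*xy,.015); views=[(top,prep(top,ctr,r)),(sc,prep(sc,ctr,r+6))]
        f=fit(views,xy); h=min(f,key=lambda k:f[k][0]); x=f[h][1]
        print(n,h,x.round(4).tolist(),{k:round(v[0],3) for k,v in f.items()})
        o=overlay(views[:1],h,x); o2=overlay(views[1:],h,x); o=cv2.resize(o,(400,200)); o2=cv2.resize(o2,(400,200)); rows.append(np.hstack([o,o2]))
    for i in range(0,len(rows),3): save(f"{name}_{i}",np.vstack(rows[i:i+3]))
E
python3 - <<'E'
from meas import *
run("fit",dict(b1=(.633,.135),b2=(.508,.141),b3=(.495,-.005),b4=(.507,-.17),b5=(.661,-.171)))
E
```

```text
Traceback (most recent call last):
  File "meas.py", line 7, in run
    f=fit(views,xy); h=min(f,key=lambda k:f[k][0]); x=f[h][1]
  File "fit.py", line 58, in fit
    c0.append((cost((*xy,yaw),views,hand),yaw))
               ~~~~^^^^^^^^^^^^^^^^^^^^^^
  File "fit.py", line 44, in cost
    r=render(s,hand,R,t,b); q=r>0
  File "fit.py", line 24, in render
    L.sort(key=lambda a:(-(a[1].mean(0)[2]<0.0),-a[0]))
    ~~~~~~^^^^^^^^^^^^^^^^^^^^^^^^^^^^^^^^^^^^^^^^^^^^^
  File "fit.py", line 24, in <lambda>
    L.sort(key=lambda a:(-(a[1].mean(0)[2]<0.0),-a[0]))
                         ^^^^^^^^^^^^^^^^^^^^^^
TypeError: The numpy boolean negative, the `-` operator, is not supported, use the `~` operator or the logical_not function instead.
```

```bash
sed -i 's/L.append((np.linalg.norm(c-W.mean(0)),W,n))/L.append((np.linalg.norm(c-W.mean(0)),W,n,V[:,2].max()<-.01))/; s/L.sort(.*/L.sort(key=lambda a:(0 if a[3] else 1,-a[0]))/; s/for d,W,n in L/for d,W,n,_ in L/' fit.py
time python3 - <<'E'
from meas import *
run("fit",dict(b1=(.633,.135),b2=(.508,.141),b3=(.495,-.005),b4=(.507,-.17),b5=(.661,-.171)))
E
```

```text
b1 L [0.6335, 0.1366, 39.256] {'L': np.float64(2.093), 'R': np.float64(2.278)}
b2 R [0.507, 0.1432, -112.8542] {'L': np.float64(2.069), 'R': np.float64(1.29)}
b3 L [0.4955, -0.0032, 80.1029] {'L': np.float64(1.632), 'R': np.float64(2.131)}
b4 R [0.5103, -0.1666, 153.2108] {'L': np.float64(2.226), 'R': np.float64(1.681)}
b5 R [0.6592, -0.1666, -117.2348] {'L': np.float64(2.259), 'R': np.float64(1.429)}
real	0m40.860s
user	0m36.520s
sys	0m0.202s
```

View pics/fit_0.png

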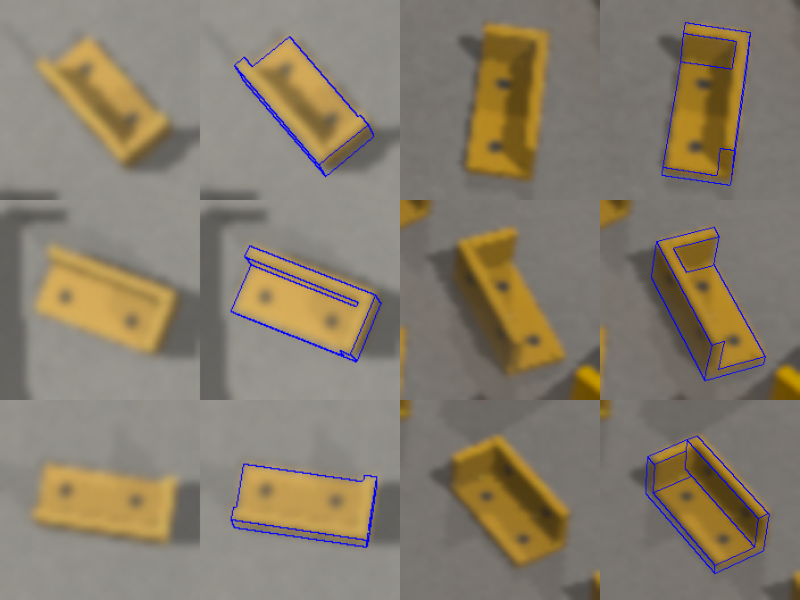

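View pics/fit_3.png

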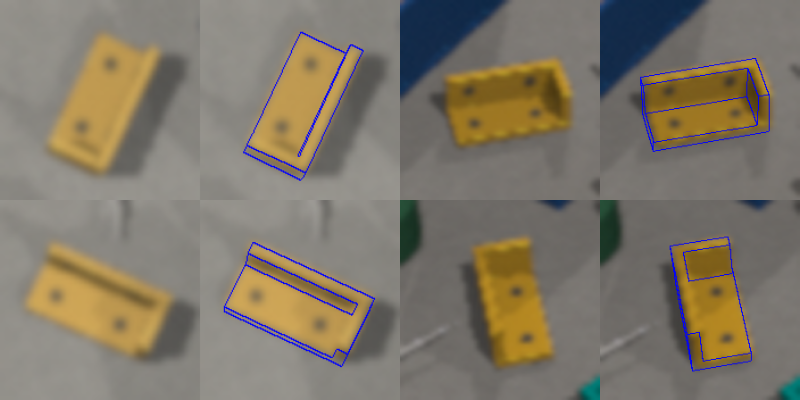

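```bash
python3 - <<'E'
from h import *
s=snapshot("top");c=snapshot("scene")
a=rect(s,.4,.65,.12,.42,.14,1300); save("yb140",a)
a=rect(s,.4,.65,.12,.42,.105,1300); save("yb105",a)
E
```

```text
(no output)
```

View pics/yb140.png

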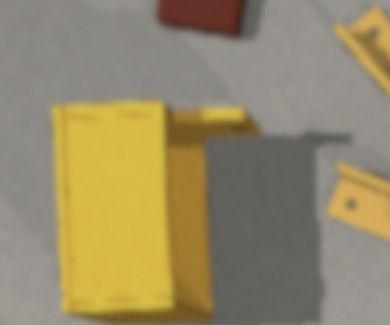

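View pics/yb105.png

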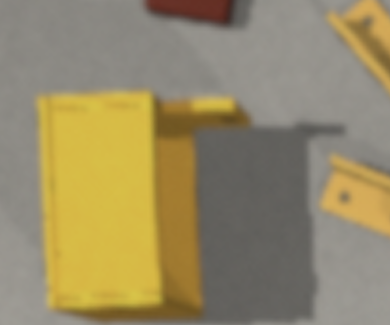

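```bash
cat > plan.py <<'E'
from h import *
import sys
def plan(x,y,z,yaw):
    o=ctrl.get_obs(); p=o["tool_pos"]; w=o["orientation"]
    R=Ro.from_euler("xyz",w,degrees=True).as_matrix()
    psi=np.radians(w[2]); R=np.array([[np.cos(psi),np.sin(psi),0],[np.sin(psi),-np.cos(psi),0],[0,0,-1]])
    d=R.T@(np.array([x,y,z])-p)/.1
    a=-(yaw-w[2]); a=(a+180)%360-180
    print("shift",d.round(3),"turn",round(a/180,4),"deg",round(a,1),"| now",p.round(4),"yaw",round(w[2],2),"j6 at end ~",round(np.degrees(np.arctan2(y,x))-123-yaw,1),"t",round(o["clock"],1),"open",round(o["opening"]*1000,1),"F",o["force"].round(1))
if __name__=="__main__": plan(*map(float,sys.argv[1:5]))
E
python3 plan.py .57 .248 .227 -87
```

```text
shift [ 4.955  2.997 -0.005] turn 0.4076 deg 73.4 | now [0.159  0.656  0.2265] yaw -13.63 j6 at end ~ -12.5 t 0.5 open 87.5 F [-1.6 -0.3  0.1]
```

```bash
python3 -m creep '[[0.1,0.06,0,0,60],[0.22,0.14,0,0,60],[0.36,0.22,0,0,60],[0.5,0.3,0,0,60],[0.64,0.38,0,0,60],[0.78,0.46,0,0,60],[0.9,0.54,0,0,60],[0.99,0.6,0,0,60]]'
python3 -m creep '[[0.12,0.07,0,0,60],[0.25,0.15,0,0,60],[0.38,0.23,0,0,60],[0.5,0.3,0,0,60],[0.64,0.38,0,0,60],[0.78,0.46,0,0,60],[0.9,0.54,0,0,60],[0.99,0.6,0,0,60]]'
python3 -m creep '[[0.12,0.07,0,0,60],[0.25,0.15,0,0,60],[0.38,0.23,0,0,60],[0.5,0.3,0,0,60],[0.64,0.38,0,0,60],[0.78,0.46,0,0,60],[0.9,0.54,0,0,60],[0.99,0.6,0,0,60]]'
python3 -m creep '[[0.12,0.07,0,0.03,60],[0.25,0.15,0,0.06,60],[0.38,0.23,0,0.09,60],[0.5,0.3,0,0.12,60],[0.64,0.38,0,0.15,60],[0.78,0.46,0,0.18,60],[0.9,0.54,0,0.2,60],[0.99,0.6,0,0.22,60]]'
python3 plan.py .57 .248 .227 -87
```

```text
clock: 1.17
tool_pos: [0.2426, 0.5728, 0.2268]
orientation: [-180.0, 0.0, -13.7]
force: [-0.1, -0.3, 0.9]
opening: 0.06
clock: 1.83
tool_pos: [0.3245, 0.4913, 0.2266]
orientation: [180.0, -0.0, -13.7]
force: [-0.1, 0.1, 1.0]
opening: 0.06
clock: 2.5
tool_pos: [0.4064, 0.4097, 0.2265]
orientation: [180.0, 0.0, -13.7]
force: [-0.5, -0.0, 1.0]
opening: 0.0601
clock: 3.17
tool_pos: [0.4882, 0.3282, 0.2265]
orientation: [180.0, -0.0, -53.4]
force: [0.5, 0.3, -0.1]
opening: 0.0602
shift [ 1.131 -0.179 -0.005] turn 0.1864 deg 33.6 | now [0.4882 0.3282 0.2265] yaw -53.44 j6 at end ~ -12.5 t 3.2 open 60.2 F [ 0.5  0.3 -0.1]
```

```bash
python3 -m creep '[[0.12,-0.02,0,0.03,50],[0.25,-0.04,0,0.06,50],[0.38,-0.06,0,0.09,50],[0.5,-0.09,0,0.12,50],[0.64,-0.12,0,0.15,50],[0.78,-0.15,0,0.17,50],[0.9,-0.17,0,0.186,50],[0.99,-0.18,0,0.186,50]]'
python3 plan.py .57 .248 .055 -87
python3 - <<'E'
from h import *
s=snapshot("top");c=snapshot("scene"); save("a1",np.hstack([s["img"][130:300,90:330],c["img"][180:350,300:540]]))
E
```

```text
clock: 3.83
tool_pos: [0.5619, 0.2599, 0.2264]
orientation: [180.0, -0.0, -86.9]
force: [0.5, 0.2, -0.1]
opening: 0.0496
shift [ 0.123 -0.075  1.714] turn 0.0008 deg 0.1 | now [0.5619 0.2599 0.2264] yaw -86.86 j6 at end ~ -12.5 t 3.8 open 49.6 F [ 0.5  0.2 -0.1]
```

View pics/a1.png

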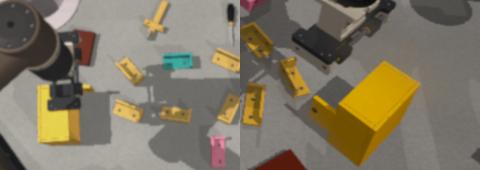

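```bash
python3 -m creep '[[0.12,-0.075,0.05,0,50],[0.12,-0.075,0.15,0,50],[0.12,-0.075,0.3,0,50],[0.12,-0.075,0.45,0,50],[0.12,-0.075,0.6,0,50],[0.12,-0.075,0.75,0,50],[0.12,-0.075,0.85,0,50],[0.12,-0.075,0.85,0,50]]'
python3 plan.py .57 .248 .055 -87
python3 - <<'E'
from h import *
s=snapshot("top");c=snapshot("scene"); save("a2",np.hstack([s["img"][130:300,90:330],c["img"][180:350,300:540]]))
a=np.hstack([cv2.resize(s["img"][160:260,110:230],None,fx=3,fy=3),cv2.resize(c["img"][200:300,320:440],None,fx=3,fy=3)]);save("a3",a)
E
```

```text
clock: 4.6
tool_pos: [0.5677, 0.2486, 0.1387]
orientation: [179.8, -0.1, -86.7]
force: [-1.2, -0.1, 0.4]
opening: 0.0501
shift [ 0.007 -0.023  0.837] turn 0.0018 deg 0.3 | now [0.5677 0.2486 0.1387] yaw -86.67 j6 at end ~ -12.5 t 4.6 open 50.1 F [-1.2 -0.1  0.4]
```

View pics/a3.png

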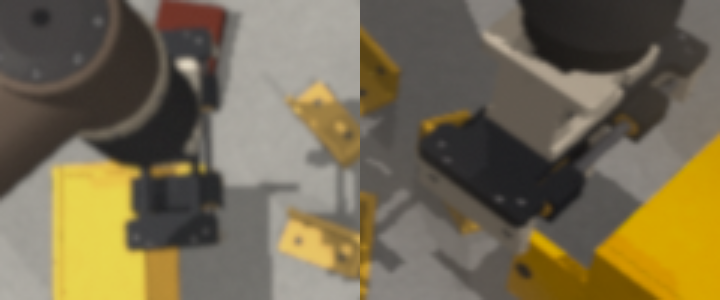

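```bash
python3 - <<'E'
from h import *
s=snapshot("top")
for z in (.205,.225,.25): print(z,unproj(s,[(110+130/3,160+240/3),(110+220/3,160+240/3),(110+193/3,160+170/3)],z).round(3).tolist())
E
```

```text
0.205 [[0.486, 0.287, 0.205], [0.484, 0.208, 0.205], [0.548, 0.233, 0.205]]
0.225 [[0.483, 0.282, 0.225], [0.481, 0.204, 0.225], [0.544, 0.229, 0.225]]
0.25 [[0.479, 0.275, 0.25], [0.477, 0.199, 0.25], [0.538, 0.223, 0.25]]
```

```bash
python3 -m creep '[[0.02,-0.02,0.05,0,50],[0.025,-0.02,0.1,0,50],[0.025,-0.02,0.16,0,50],[0.025,-0.02,0.24,0,50],[0.025,-0.02,0.32,0,50],[0.025,-0.02,0.4,0,50],[0.025,-0.02,0.45,0,50],[0.025,-0.02,0.45,0,50]]'
python3 -m creep '[[0,0,0.05,0,50],[0,0,0.1,0,50],[0,0,0.15,0,50],[0,0,0.2,0,50],[0,0,0.25,0,50],[0,0,0.3,0,50],[0,0,0.34,0,50],[0,0,0.36,0,50]]'
python3 plan.py .57 .246 .055 -87

```

```text
clock: 5.42
tool_pos: [0.5706, 0.2465, 0.0947]
orientation: [179.9, -0.1, -86.7]
force: [0.4, -0.6, 0.2]
opening: 0.05
clock: 6.08
tool_pos: [0.5711, 0.2468, 0.0598]
orientation: [180.0, -0.0, -86.7]
force: [-0.6, 0.2, 1.0]
opening: 0.0498
shift [0.008 0.011 0.048] turn 0.0016 deg 0.3 | now [0.5711 0.2468 0.0598] yaw -86.71 j6 at end ~ -12.7 t 6.1 open 49.8 F [-0.6  0.2  1. ]
```

```bash
python3 -m creep '[[0,0,0.03,0,40],[0,0,0.05,0,30],[0,0,0.05,0,20],[0,0,0.05,0,10],[0,0,0.05,0,4],[0,0,0.05,0,4],[0,0,0.05,0,4],[0,0,0.05,0,4]]'
python3 plan.py .57 .35 .2 -87

```

```text
clock: 6.75
tool_pos: [0.5711, 0.247, 0.0558]
orientation: [180.0, 0.0, -86.7]
force: [-2.9, 0.4, 1.7]
opening: 0.01
shift [-1.029 -0.048 -1.442] turn 0.0017 deg 0.3 | now [0.5711 0.247  0.0558] yaw -86.69 j6 at end ~ -4.4 t 6.8 open 10.0 F [-2.9  0.4  1.7]
```

```bash
python3 -m creep '[[-0.03,0,-0.04,0,4],[-0.06,0,-0.09,0,4],[-0.1,0,-0.14,0,4],[-0.15,0,-0.21,0,4],[-0.2,0,-0.28,0,4],[-0.23,0,-0.32,0,4],[-0.3,0,-0.39,0,4],[-0.38,0,-0.46,0,4]]'
python3 -m creep '[[-0.08,0,-0.05,0,4],[-0.16,0,-0.1,0,4],[-0.24,0,-0.14,0,4],[-0.34,0,-0.19,0,4],[-0.44,0,-0.22,0,4],[-0.54,0,-0.25,0,4],[-0.64,0,-0.27,0,4],[-0.64,0,-0.27,0,4]]'
python3 - <<'E'
from h import *
s=snapshot("top");c=snapshot("scene")
save("a4",np.hstack([s["img"][130:330,60:260],c["img"][130:330,320:560]]))
a=np.hstack([cv2.resize(s["img"][150:300,90:240],None,fx=2.5,fy=2.5),cv2.resize(c["img"][180:330,370:520],None,fx=2.5,fy=2.5)]);save("a5",a)
E
```

```text
clock: 7.42
tool_pos: [0.569, 0.2853, 0.1021]
orientation: [180.0, -0.0, -86.7]
force: [0.7, 0.5, -3.2]
opening: 0.01
clock: 8.08
tool_pos: [0.5656, 0.3513, 0.1289]
orientation: [-179.9, 0.0, -86.6]
force: [-0.0, -0.4, -3.3]
opening: 0.0102
```

View pics/a5.png

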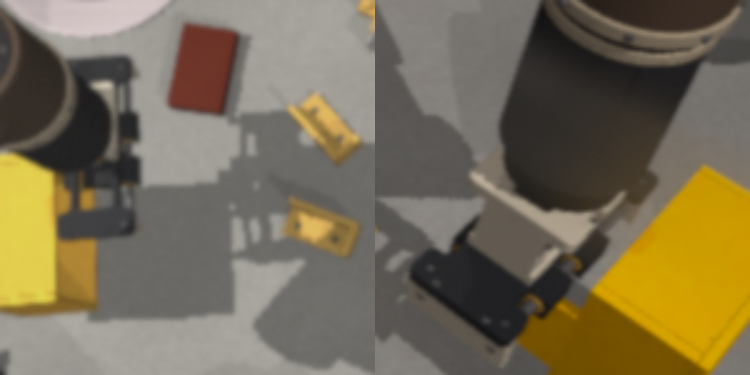

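```bash
python3 -m creep '[[0.08,0,0,0,4],[0.2,0,0,0,4],[0.34,0,0,0,4],[0.48,0,0,0,4],[0.62,0,0,0,4],[0.76,0,0,0,4],[0.88,0,0,0,4],[0.96,0,0,0,4]]'
python3 -m creep '[[0.1,0,0.06,0,4],[0.2,0,0.14,0,4],[0.25,0,0.23,0,4],[0.28,0,0.32,0,4],[0.28,0,0.41,0,4],[0.28,0,0.5,0,4],[0.28,0,0.58,0,4],[0.28,0,0.62,0,4]]'
python3 plan.py .57 .227 .0558 -87

```

```text
clock: 8.85
tool_pos: [0.5711, 0.2508, 0.1288]
orientation: [-180.0, 0.0, -86.8]
force: [1.0, 0.0, -3.8]
opening: 0.01
clock: 9.52
tool_pos: [0.572, 0.2251, 0.0647]
orientation: [179.9, -0.1, -86.7]
force: [-0.4, -1.0, -3.3]
opening: 0.01
shift [-0.02   0.019  0.089] turn 0.0018 deg 0.3 | now [0.572  0.2251 0.0647] yaw -86.68 j6 at end ~ -14.3 t 9.5 open 10.0 F [-0.4 -1.  -3.3]
```

```bash
python3 -m creep '[[0,0,0.03,0,4],[0,0,0.06,0,4],[0,0,0.08,0,4],[0,0,0.085,0,4],[0,0,0.085,0,4],[0,0,0.085,0,15],[0,0,0.085,0,30],[0,0,0.085,0,40]]'
python3 -m creep '[[0,0,0,0,40],[0,0,-0.1,0,40],[0,0,-0.25,0,40],[0,0,-0.4,0,40],[0,0,-0.55,0,30],[0,0,-0.7,0,20],[0,0,-0.85,0,10],[0,0,-0.98,0,0]]'
python3 - <<'E'
from h import *
s=snapshot("top");c=snapshot("scene")
a=np.hstack([cv2.resize(s["img"][150:300,90:240],None,fx=2.5,fy=2.5),cv2.resize(c["img"][180:330,340:490],None,fx=2.5,fy=2.5)]);save("a6",a)
E
```

```text
clock: 10.18
tool_pos: [0.5732, 0.2254, 0.0589]
orientation: [-179.9, 0.0, -86.7]
force: [1.4, -0.5, 0.6]
opening: 0.023
clock: 10.85
tool_pos: [0.5729, 0.2252, 0.1583]
orientation: [-179.9, 0.0, -86.7]
force: [0.1, 0.9, 1.1]
opening: 0.0189
```

View pics/a6.png

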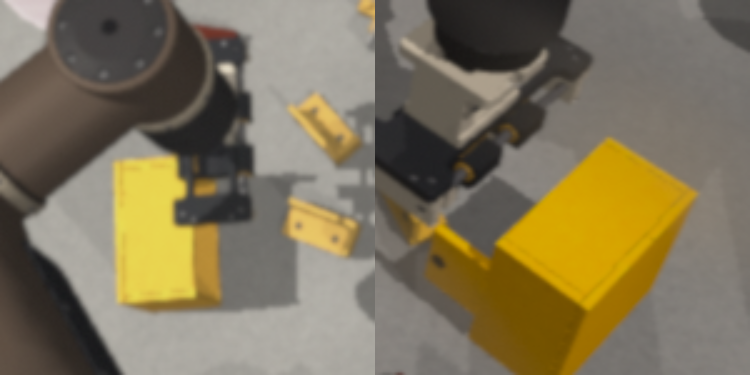

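```bash
python3 -m creep '[[0,0.08,0,0,30],[0,0.2,0,0,40],[0,0.33,0,0,50],[0,0.46,0,0,60],[0,0.58,0,0,70],[0,0.7,0.1,0,70],[0,0.78,0.25,0,70],[0,0.78,0.4,0,70]]'
python3 plan.py .495 .255 .118 -87

```

```text
clock: 11.62
tool_pos: [0.4927, 0.2202, 0.1158]
orientation: [180.0, 0.0, -86.7]
force: [0.7, -0.1, -0.6]
opening: 0.0586
shift [-0.346 -0.043 -0.022] turn 0.0018 deg 0.3 | now [0.4927 0.2202 0.1158] yaw -86.68 j6 at end ~ -8.7 t 11.6 open 58.6 F [ 0.7 -0.1 -0.6]
```

```bash
python3 -m creep '[[-0.06,-0.04,0,0,70],[-0.14,-0.04,0,0,70],[-0.22,-0.04,0,0,70],[-0.3,-0.04,0,0,70],[-0.38,-0.04,0,0,70],[-0.46,-0.04,0,0,70],[-0.54,-0.04,0,0,70],[-0.6,-0.04,0,0,70]]'
python3 plan.py .495 .3 .118 -87
python3 - <<'E'
from h import *
s=snapshot("top");c=snapshot("scene")
a=np.hstack([cv2.resize(s["img"][150:300,90:240],None,fx=2.5,fy=2.5),cv2.resize(c["img"][180:330,340:490],None,fx=2.5,fy=2.5)]);save("a7",a)
E
```

```text
clock: 12.28
tool_pos: [0.4953, 0.2818, 0.1163]
orientation: [-180.0, 0.0, -86.7]
force: [0.2, -2.2, 0.5]
opening: 0.0697
shift [-0.182 -0.007 -0.017] turn 0.0018 deg 0.3 | now [0.4953 0.2818 0.1163] yaw -86.68 j6 at end ~ -4.8 t 12.3 open 69.7 F [ 0.2 -2.2  0.5]
```

View pics/a7.png

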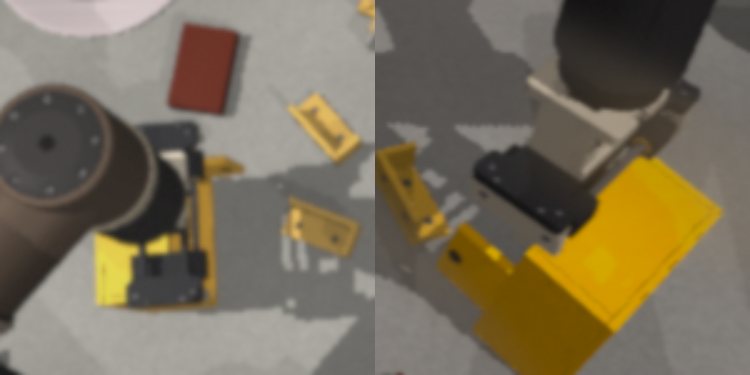

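```bash
python3 -m creep '[[-0.06,0,-0.03,0,70],[-0.13,0,-0.06,0,70],[-0.2,0,-0.09,0,70],[-0.27,0,-0.12,0,70],[-0.34,0,-0.14,0,70],[-0.41,0,-0.14,0,70],[-0.48,0,-0.14,0,70],[-0.54,0,-0.14,0,70]]'
python3 - <<'E'
from h import *
s=snapshot("top");c=snapshot("scene")
a=np.hstack([cv2.resize(s["img"][150:300,60:210],None,fx=2.5,fy=2.5),cv2.resize(c["img"][180:330,360:510],None,fx=2.5,fy=2.5)]);save("a8",a)
E
```

```text
clock: 13.05
tool_pos: [0.4921, 0.3355, 0.13]
orientation: [-180.0, 0.0, -86.7]
force: [0.5, -0.1, 0.7]
opening: 0.0699
```

View pics/a8.png

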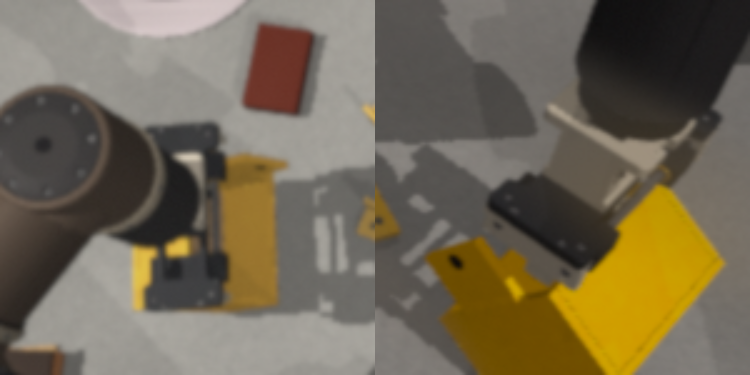

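```bash
python3 -m creep '[[-0.06,0,-0.02,0,70],[-0.12,0,-0.04,0,70],[-0.18,0,-0.06,0,70],[-0.24,0,-0.06,0,70],[-0.3,0,-0.06,0,70],[-0.36,0,-0.06,0,70],[-0.42,0,-0.06,0,70],[-0.48,0,-0.06,0,70]]'
python3 - <<'E'
from h import *
s=snapshot("top");c=snapshot("scene")
a=np.hstack([cv2.resize(s["img"][150:300,60:210],None,fx=2.5,fy=2.5),cv2.resize(c["img"][200:350,380:530],None,fx=2.5,fy=2.5)]);save("a9",a)
E
```

```text
clock: 13.82
tool_pos: [0.4893, 0.3831, 0.136]
orientation: [180.0, -0.0, -86.7]
force: [0.5, -0.9, -0.4]
opening: 0.07
```

View pics/a9.png

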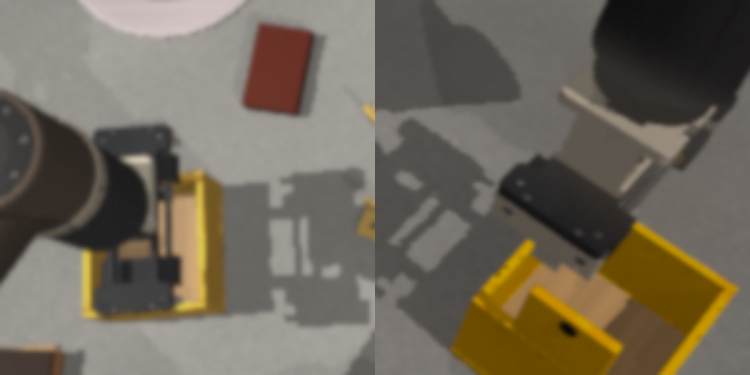

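```bash
python3 -m creep '[[0,0,-0.1,0,70],[0,0,-0.25,0,60],[0.1,0,-0.4,0,50],[0.25,0,-0.5,0,40],[0.4,0,-0.6,0,30],[0.6,0,-0.7,0,30],[0.8,0,-0.8,0,30],[1,0,-0.9,0,30]]'
python3 -m creep '[[0.1,0,0,0,30],[0.25,0,0,0,30],[0.4,0,0,0,30],[0.55,0,0,0,30],[0.7,0,0,0,30],[0.85,0,0,0,30],[0.95,0,0,0,30],[1,0,0,0,30]]'
python3 - <<'E'
from h import *
s=snapshot("top");c=snapshot("scene"); save("t1",s["img"]);save("s1",c["img"])
a=rect(s,.37,.63,.25,.55,.085,1300); save("yb85",a)
a=rect(s,.37,.67,-.48,-.18,.085,1300); save("bb85",a)
E
```

```text
clock: 14.58
tool_pos: [0.4949, 0.28, 0.227]
orientation: [180.0, -0.0, -86.7]
force: [0.6, 0.4, 0.5]
opening: 0.0318
clock: 15.25
tool_pos: [0.5009, 0.1813, 0.2259]
orientation: [180.0, -0.0, -86.8]
force: [-0.6, 0.1, -0.6]
opening: 0.0297
```

View pics/t1.png

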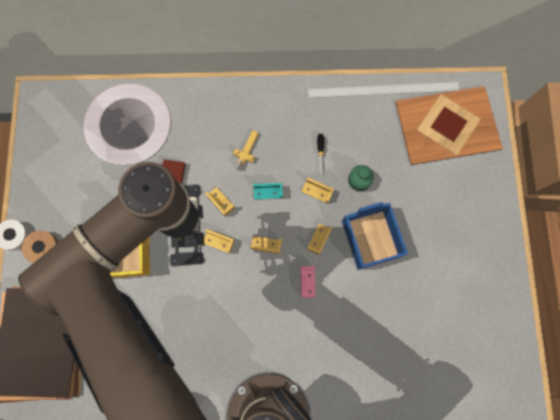

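View pics/s1.png

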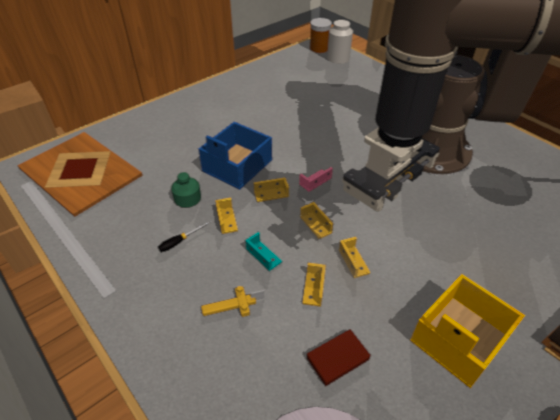

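View pics/yb85.png

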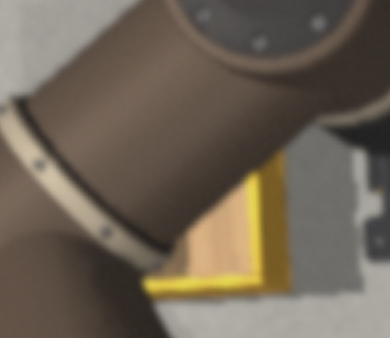

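View pics/bb85.png

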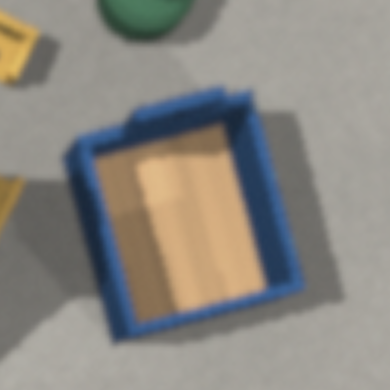

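```bash
python3 - <<'E'
from h import *
s=snapshot("top");c=snapshot("scene")
a=np.hstack([cv2.resize(c["img"][260:390,400:530],None,fx=3,fy=3,interpolation=cv2.INTER_CUBIC),cv2.resize(c["img"][110:240,180:310],None,fx=3,fy=3,interpolation=cv2.INTER_CUBIC)]);save("b1",a)
E
```

```text
(no output)
```

View pics/b1.png

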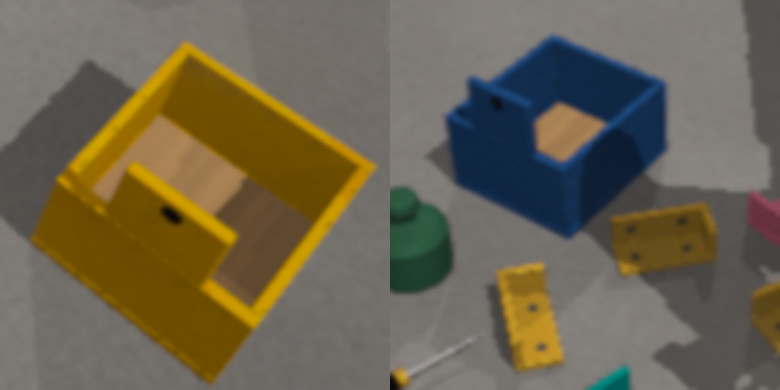

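```bash
python3 - <<'E'
from h import *
from scipy.optimize import least_squares
s=snapshot("top");c=snapshot("scene")
def bp(p,z=.085):
    R=Ro.from_euler('z',p[2]).as_matrix(); L=np.array([[-80,-70,0],[-80,70,0],[80,70,0],[80,-70,0]])/1e3
    return L@R.T+[p[0],p[1],z]
Y=np.array([(185,43),(375,167),(256,325),(62,178)])/3+[400,260]
B=np.array([(275,80),(163,37),(57,115),(178,163)])/3+[180,110]
print(unproj(c,Y,.085).round(3).tolist()); print(unproj(c,B,.085).round(3).tolist())
r=least_squares(lambda p:(proj(c,bp(p))-Y).ravel(),[.49,.42,0]); print("Y",r.x,np.degrees(r.x[2]),r.fun.round(1))
Bt=unproj  # order robot-side right.. check by fit
import itertools
for k in range(4):
    q=np.roll(B,k,axis=0)
    for qq in (q,q[::-1]):
        r=least_squares(lambda p:(proj(c,bp(p))-qq).ravel(),[.5,-.32,.25])
        if r.cost<40: print("B",r.x,np.degrees(r.x[2]),r.fun.round(1))
E
```

```text
[[0.412, 0.353, 0.085], [0.403, 0.491, 0.085], [0.558, 0.5, 0.085], [0.566, 0.363, 0.085]]
[[0.409, -0.278, 0.085], [0.449, -0.405, 0.085], [0.597, -0.367, 0.085], [0.554, -0.24, 0.085]]
Y [0.48428171 0.42634693 0.06014774] 3.4462116007935086 [ 0.4 -1.3  1.  -0.7  0.2  1.2 -1.6  0.2]
B [ 0.50145161 -0.32346938  3.42559199] 196.27196311565643 [-0.2  1.9 -0.3 -0.1 -0.5 -1.8  1.  -0.6]
B [ 0.50234664 -0.32395939  1.79216685] 102.6835965643111 [-1.  -4.5 -3.4 -1.5  1.9  3.8  2.2  1.6]
B [ 0.50145161 -0.32346938  0.28399932] 16.27196270181446 [-0.5 -1.8  1.  -0.6 -0.2  1.9 -0.3 -0.1]
B [ 0.50234664 -0.32395939 -1.3494257 ] -77.31639754020851 [ 1.9  3.8  2.2  1.6 -1.  -4.5 -3.4 -1.5]
```

```bash
python3 plan.py .5217 .1336 .1 -112.85
```

```text
shift [ 0.509 -0.178  1.26 ] turn 0.1454 deg 26.2 | now [0.501  0.1834 0.226 ] yaw -86.68 j6 at end ~ 4.2 t 15.6 open 29.8 F [0.1 0.8 0.7]
```

```bash
python3 -m creep '[[0.06,-0.02,0.1,0.03,36],[0.14,-0.05,0.25,0.05,36],[0.22,-0.08,0.4,0.07,36],[0.3,-0.11,0.55,0.09,36],[0.38,-0.14,0.7,0.11,36],[0.46,-0.17,0.85,0.13,36],[0.51,-0.178,0.95,0.145,36],[0.51,-0.178,1.0,0.145,36]]'
python3 plan.py .5217 .1336 .013 -112.85
python3 - <<'E'
from h import *
s=snapshot("top");c=snapshot("scene")
a=np.hstack([cv2.resize(s["img"][190:290,170:270],None,fx=3.5,fy=3.5),cv2.resize(c["img"][210:310,300:400],None,fx=3.5,fy=3.5)]);save("c1",a)
E
```

```text
clock: 16.22
tool_pos: [0.521, 0.1324, 0.1243]
orientation: [179.9, -0.1, -112.9]
force: [-0.3, -0.3, 0.9]
opening: 0.036
shift [-0.014 -0.002  1.113] turn -0.0005 deg -0.1 | now [0.521  0.1324 0.1243] yaw -112.94 j6 at end ~ 4.2 t 16.2 open 36.0 F [-0.3 -0.3  0.9]
```

View pics/c1.png

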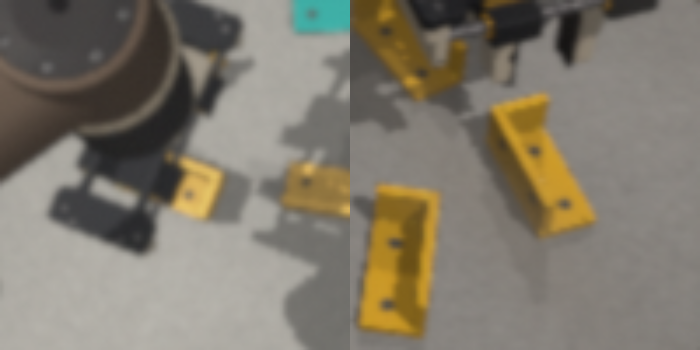

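```bash
python3 -m creep '[[-0.01,0,0.1,0,36],[-0.01,0,0.22,0,36],[-0.01,0,0.35,0,36],[-0.01,0,0.48,0,36],[-0.01,0,0.6,0,36],[-0.01,0,0.72,0,36],[-0.01,0,0.8,0,36],[-0.01,0,0.8,0,36]]'
python3 - <<'E'
from h import *
s=snapshot("top");c=snapshot("scene")
a=np.hstack([cv2.resize(s["img"][190:290,170:270],None,fx=3.5,fy=3.5),cv2.resize(c["img"][210:310,300:400],None,fx=3.5,fy=3.5)]);save("c2",a)
E
```

```text
clock: 16.98
tool_pos: [0.5213, 0.1339, 0.0447]
orientation: [179.9, -0.1, -112.7]
force: [-0.4, -0.2, 0.5]
opening: 0.0362
```

View pics/c2.png

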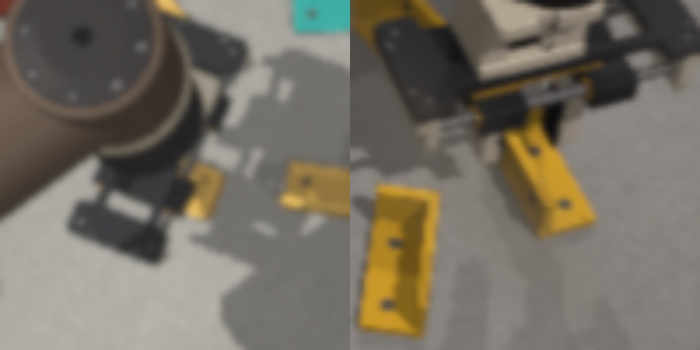

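```bash
python3 -m creep '[[0,0,0.08,0,36],[0,0,0.16,0,36],[0,0,0.24,0,36],[0,0,0.3,0,36],[0,0,0.32,0,36],[0,0,0.32,0,25],[0,0,0.32,0,14],[0,0,0.32,0,3]]'
python3 -m creep '[[0,0,0,0,3],[0,0,0,0,3],[0,0,0,0,3],[0,0,-0.1,0,3],[0,0,-0.25,0,3],[0,0,-0.4,0,3],[0,0,-0.6,0,3],[0,0,-0.8,0,3]]'
```

```text
clock: 17.75
tool_pos: [0.5222, 0.134, 0.0143]
orientation: [-180.0, 0.0, -112.8]
force: [0.5, 0.5, -0.4]
opening: 0.0213
clock: 18.42
tool_pos: [0.5216, 0.1336, 0.0952]
orientation: [180.0, -0.0, -112.8]
force: [0.6, 0.3, -1.5]
opening: 0.0078
```

```bash
python3 -m creep '[[0,0,-0.12,0,3],[0,0,-0.25,0,3],[0,0,-0.4,0,3],[0,0,-0.55,0.03,3],[0,0,-0.7,0.06,3],[0,0,-0.85,0.09,3],[0,0,-0.95,0.12,3],[0,0,-0.98,0.15,3]]'
python3 plan.py .480 .440 .2 -176.6
```

```text
clock: 19.08
tool_pos: [0.5226, 0.1341, 0.1947]
orientation: [-180.0, 0.2, -140.1]
force: [-0.1, 0.5, -1.4]
opening: 0.0079
shift [-1.638  2.619 -0.053] turn 0.203 deg 36.5 | now [0.5226 0.1341 0.1947] yaw -140.06 j6 at end ~ 96.1 t 19.1 open 7.9 F [-0.1  0.5 -1.4]
```

Translate first in three calls with fixed yaw, turning in the last.

```bash
python3 -m creep '[[-0.06,0.1,0,0,3],[-0.14,0.22,0,0,3],[-0.22,0.35,0,0,3],[-0.3,0.48,0,0,3],[-0.38,0.61,0,0,3],[-0.46,0.74,0,0,3],[-0.52,0.84,0,0,3],[-0.55,0.88,0,0,3]]'
python3 -m creep '[[-0.06,0.1,0,0,3],[-0.14,0.22,0,0,3],[-0.22,0.35,0,0,3],[-0.3,0.48,0,0,3],[-0.38,0.61,0,0,3],[-0.46,0.74,0,0,3],[-0.52,0.84,0,0,3],[-0.55,0.88,0,0,3]]'
python3 -m creep '[[-0.06,0.1,0,0.03,3],[-0.14,0.22,0,0.06,3],[-0.22,0.35,0,0.09,3],[-0.3,0.48,0,0.12,3],[-0.38,0.61,0,0.15,3],[-0.46,0.74,0,0.18,3],[-0.52,0.84,0,0.2,3],[-0.54,0.86,0,0.203,3]]'
python3 plan.py .480 .440 .04 -176.6
python3 - <<'E'
from h import *
s=snapshot("top");c=snapshot("scene")
a=np.hstack([cv2.resize(s["img"][180:300,60:180],None,fx=3,fy=3),cv2.resize(c["img"][260:400,390:530],None,fx=2.571,fy=2.571)]);save("c3",a)
E
```

```text
clock: 19.75
tool_pos: [0.5068, 0.2386, 0.1918]
orientation: [180.0, -0.0, -139.7]
force: [0.6, 0.1, -1.4]
opening: 0.0078
clock: 20.42
tool_pos: [0.4921, 0.3413, 0.1918]
orientation: [180.0, -0.0, -139.7]
force: [-0.0, -0.4, -1.1]
opening: 0.0078
clock: 21.08
tool_pos: [0.4778, 0.4415, 0.1917]
orientation: [-180.0, -0.0, -176.5]
force: [0.4, 1.2, -1.9]
opening: 0.0074
shift [-0.021 -0.016  1.517] turn 0.0007 deg 0.1 | now [0.4778 0.4415 0.1917] yaw -176.48 j6 at end ~ 96.1 t 21.1 open 7.4 F [ 0.4  1.2 -1.9]
```

View pics/c3.png

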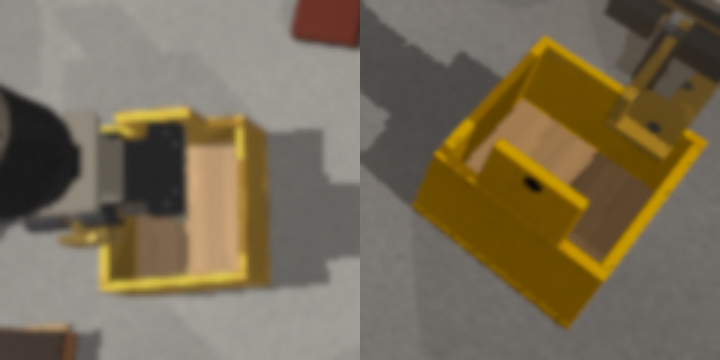

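```bash
python3 -m creep '[[-0.01,-0.01,0.1,0,3],[-0.02,-0.015,0.22,0,3],[-0.02,-0.015,0.35,0,3],[-0.02,-0.015,0.48,0,3],[-0.02,-0.015,0.61,0,3],[-0.02,-0.015,0.74,0,3],[-0.02,-0.015,0.87,0,3],[-0.02,-0.015,0.95,0,3]]'
python3 -m creep '[[0,0,0.08,0,3],[0,0,0.18,0,3],[0,0,0.28,0,3],[0,0,0.38,0,3],[0,0,0.48,0,3],[0,0,0.56,0,3],[0,0,0.63,0,3],[0,0,0.63,0,3]]'
```

```text
clock: 21.85
tool_pos: [0.4797, 0.4366, 0.0943]
orientation: [-179.9, -0.1, -176.4]
force: [0.1, 0.6, -1.9]
opening: 0.0079
clock: 22.52
tool_pos: [0.4797, 0.4377, 0.0322]
orientation: [-179.9, -0.1, -176.4]
force: [0.2, -0.2, -2.2]
opening: 0.0077
```

```bash
python3 -m creep '[[0,0,0,0,15],[0,0,0,0,28],[0,0,0,0,28],[0,0,0,0,28],[0,0,-0.1,0,28],[0,0,-0.25,0,28],[0,0,-0.4,0,28],[0,0,-0.55,0,28]]'
python3 -m creep '[[0,0,-0.1,0,28],[0,0,-0.25,0,28],[0,0,-0.4,0,28],[0,0,-0.55,0,28],[0,0,-0.7,0,36],[0.1,-0.2,-0.85,0,36],[0.15,-0.4,-0.95,0,36],[0.2,-0.6,-1,0,36]]'
python3 -m creep '[[0,-0.1,0,0,36],[0,-0.25,0,0,36],[0,-0.4,0,0,36],[0,-0.55,0,0,36],[0,-0.7,0,0,36],[0,-0.85,0,0,36],[0,-0.95,0,0,36],[0,-1,0,0,36]]'
python3 - <<'E'
from h import *
s=snapshot("top");c=snapshot("scene")
a=np.hstack([cv2.resize(s["img"][180:300,60:180],None,fx=3,fy=3),cv2.resize(c["img"][260:400,390:530],None,fx=2.571,fy=2.571)]);save("c4",a);save("t2",s["img"])
E
```

```text
clock: 23.18
tool_pos: [0.4804, 0.4386, 0.0908]
orientation: [180.0, 0.0, -176.3]
force: [0.3, 0.6, -0.5]
opening: 0.028
clock: 23.85
tool_pos: [0.4642, 0.3772, 0.1913]
orientation: [179.9, 0.1, -176.3]
force: [1.0, -1.4, -0.2]
opening: 0.0361
clock: 24.52
tool_pos: [0.4706, 0.2758, 0.189]
orientation: [-180.0, -0.0, -176.4]
force: [0.1, 0.3, -0.4]
opening: 0.0364
```

View pics/c4.png

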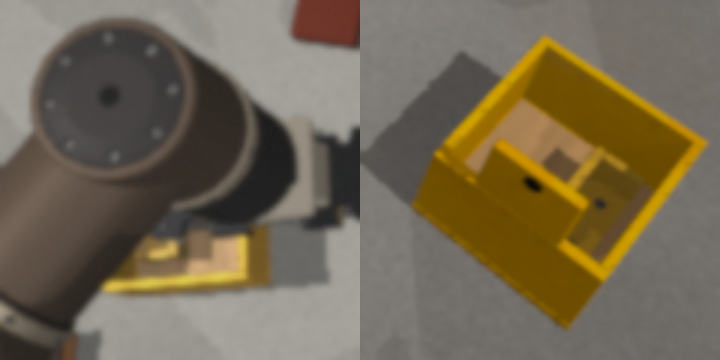

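View pics/t2.png

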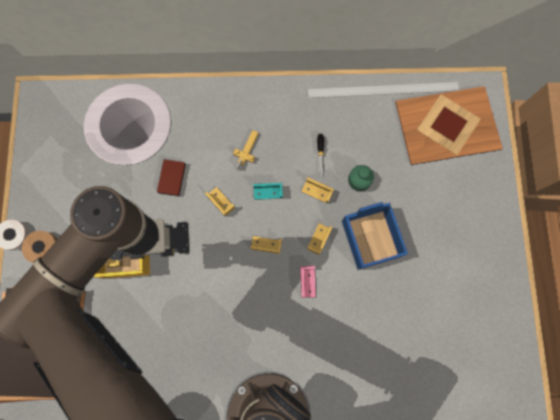

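```bash
sed -i 's/        ctr=(/        ctr=(/' meas.py; python3 - <<'E'
from meas import *
run("f2",dict(b1=(.633,.137),b3=(.4955,-.0032),b5=(.6592,-.1666)))
E
```

```text
b1 L [0.6332, 0.1364, 39.125] {'L': np.float64(2.097), 'R': np.float64(2.29)}
b3 L [0.4933, -0.0028, 78.8042] {'L': np.float64(2.193), 'R': np.float64(2.605)}
b5 R [0.6595, -0.1659, -117.403] {'L': np.float64(2.268), 'R': np.float64(1.403)}
```

View pics/f2_0.png

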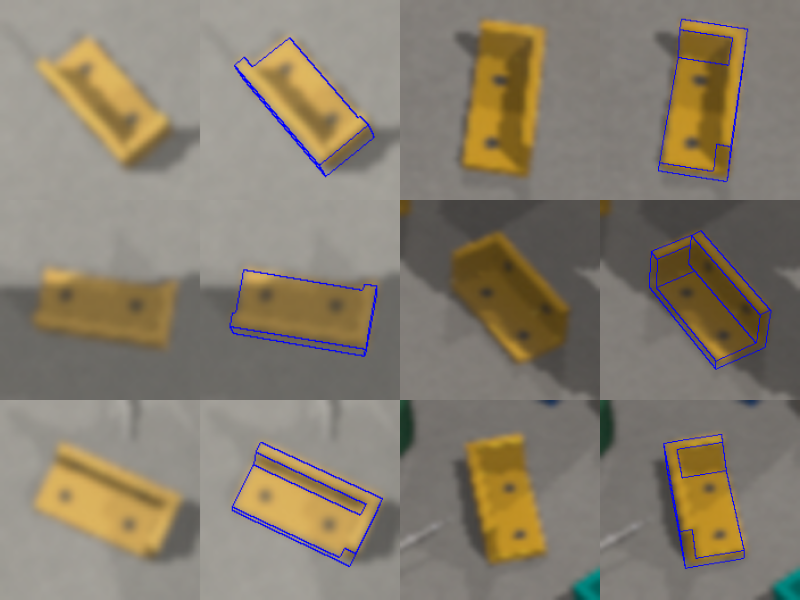

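```bash
python3 plan.py .620 .1477 .12 -140.9
```

```text
shift [-1.407 -1.393  0.691] turn -0.197 deg -35.5 | now [0.4707 0.2778 0.1891] yaw -176.35 j6 at end ~ 31.3 t 24.7 open 35.9 F [ 1.7  0.4 -0.4]
```

```bash
python3 -m creep '[[-0.06,-0.06,0,-0.03,36],[-0.14,-0.14,0,-0.06,36],[-0.24,-0.24,0,-0.09,36],[-0.34,-0.34,0,-0.12,36],[-0.44,-0.44,0,-0.15,36],[-0.54,-0.54,0,-0.18,36],[-0.64,-0.64,0,-0.197,36],[-0.74,-0.74,0,-0.197,36]]'
python3 plan.py .620 .1477 .05 -140.9
```

```text
clock: 25.38
tool_pos: [0.5497, 0.2087, 0.1889]
orientation: [-180.0, -0.0, -140.6]
force: [-0.4, 0.7, -0.5]
opening: 0.0365
shift [-0.156 -0.918  1.389] turn 0.0015 deg 0.3 | now [0.5497 0.2087 0.1889] yaw -140.63 j6 at end ~ 31.3 t 25.4 open 36.5 F [-0.4  0.7 -0.5]
```

```bash
python3 -m creep '[[-0.02,-0.12,0.05,0,36],[-0.04,-0.25,0.12,0,36],[-0.06,-0.38,0.2,0,36],[-0.08,-0.5,0.28,0,36],[-0.1,-0.64,0.38,0,36],[-0.13,-0.78,0.5,0,36],[-0.156,-0.88,0.62,0,36],[-0.156,-0.918,0.75,0,36]]'
python3 plan.py .620 .1477 .013 -140.9
python3 - <<'E'
from h import *
s=snapshot("top");c=snapshot("scene")
a=np.hstack([cv2.resize(s["img"][150:250,160:260],None,fx=3.5,fy=3.5),cv2.resize(c["img"][230:330,260:360],None,fx=3.5,fy=3.5)]);save("d1",a)
E
```

```text
clock: 26.05
tool_pos: [0.6205, 0.1457, 0.1123]
orientation: [-180.0, -0.0, -140.9]
force: [-0.1, 0.1, 0.2]
opening: 0.036
shift [-0.009  0.019  0.993] turn -0.0003 deg -0.0 | now [0.6205 0.1457 0.1123] yaw -140.95 j6 at end ~ 31.3 t 26.1 open 36.0 F [-0.1  0.1  0.2]
```

View pics/d1.png

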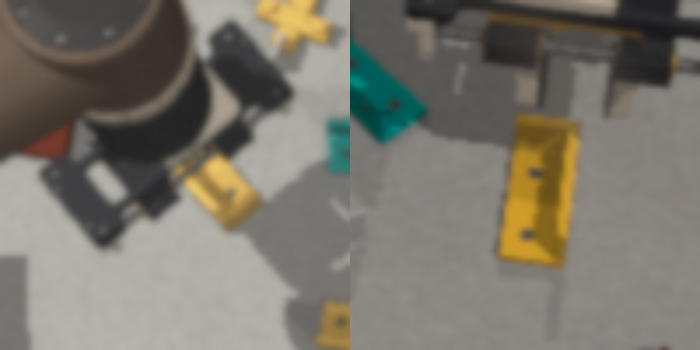

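```bash
python3 -m creep '[[-0.01,0.01,0.1,0,36],[-0.01,0.01,0.22,0,36],[-0.01,0.01,0.35,0,36],[-0.01,0.01,0.48,0,36],[-0.01,0.01,0.6,0,36],[-0.01,0.01,0.65,0,36],[-0.01,0.01,0.68,0,36],[-0.01,0.01,0.68,0,36]]'
python3 -m creep '[[0,0,0.08,0,36],[0,0,0.16,0,36],[0,0,0.24,0,36],[0,0,0.3,0,36],[0,0,0.31,0,30],[0,0,0.31,0,20],[0,0,0.31,0,10],[0,0,0.31,0,3]]'
python3 -m creep '[[0,0,0,0,3],[0,0,0,0,3],[0,0,0,0,3],[0,0,-0.1,0,3],[0,0,-0.25,0,3],[0,0,-0.4,0,3],[0,0,-0.6,0,3],[0,0,-0.8,0,3]]'
python3 plan.py .62 .1477 .2 -140
```

```text
clock: 26.82
tool_pos: [0.619, 0.1485, 0.0454]
orientation: [180.0, -0.0, -140.9]
force: [0.3, 0.3, 0.5]
opening: 0.0358
clock: 27.48
tool_pos: [0.6195, 0.1485, 0.0154]
orientation: [-180.0, 0.0, -140.9]
force: [-0.0, 0.3, 0.3]
opening: 0.0156
clock: 28.15
tool_pos: [0.6187, 0.1482, 0.0961]
orientation: [180.0, -0.1, -140.9]
force: [-0.1, -0.9, -2.2]
opening: 0.0078
shift [-0.007 -0.012 -1.039] turn -0.005 deg -0.9 | now [0.6187 0.1482 0.0961] yaw -140.89 j6 at end ~ 30.4 t 28.1 open 7.8 F [-0.1 -0.9 -2.2]
```

```bash
python3 -m creep '[[0,0,-0.12,0,3],[0,0,-0.25,0,3],[0,0,-0.4,0,3],[0,0,-0.55,0,3],[0,0,-0.7,0,3],[0,0,-0.85,0.02,3],[0,0,-0.95,0.05,3],[0,0,-1,0.08,3]]'
python3 plan.py .5023 -.3416 .2 -164.5
```

```text
clock: 28.82
tool_pos: [0.6196, 0.1486, 0.1971]
orientation: [180.0, 0.1, -155.5]
force: [0.2, -0.4, -1.5]
opening: 0.0079
shift [ 3.097 -3.976 -0.029] turn 0.0498 deg 9.0 | now [0.6196 0.1486 0.1971] yaw -155.53 j6 at end ~ 7.3 t 28.8 open 7.9 F [ 0.2 -0.4 -1.5]
```

```bash
python3 -m creep '[[0.09,-0.12,0,0,3],[0.2,-0.25,0,0,3],[0.3,-0.38,0,0,3],[0.4,-0.51,0,0,3],[0.5,-0.64,0,0,3],[0.6,-0.77,0,0,3],[0.7,-0.9,0,0,3],[0.77,-0.99,0,0,3]]'
python3 -m creep '[[0.09,-0.12,0,0,3],[0.2,-0.25,0,0,3],[0.3,-0.38,0,0,3],[0.4,-0.51,0,0,3],[0.5,-0.64,0,0,3],[0.6,-0.77,0,0,3],[0.7,-0.9,0,0,3],[0.77,-0.99,0,0,3]]'
python3 -m creep '[[0.09,-0.12,0,0,3],[0.2,-0.25,0,0,3],[0.3,-0.38,0,0,3],[0.4,-0.51,0,0,3],[0.5,-0.64,0,0,3],[0.6,-0.77,0,0,3],[0.7,-0.9,0,0,3],[0.77,-0.99,0,0,3]]'
python3 -m creep '[[0.09,-0.12,0,0.01,3],[0.2,-0.25,0,0.02,3],[0.3,-0.38,0,0.03,3],[0.4,-0.51,0,0.04,3],[0.5,-0.64,0,0.05,3],[0.6,-0.77,0,0.05,3],[0.7,-0.9,0,0.05,3],[0.77,-0.99,0,0.05,3]]'
python3 plan.py .5023 -.3416 .034 -164.5
python3 - <<'E'
from h import *
s=snapshot("top");c=snapshot("scene")
a=np.hstack([cv2.resize(s["img"][180:300,320:440],None,fx=3,fy=3),cv2.resize(c["img"][90:230,170:310],None,fx=2.571,fy=2.571)]);save("d2",a)
E
```

```text
clock: 29.48
tool_pos: [0.59, 0.0241, 0.1951]
orientation: [180.0, -0.0, -155.3]
force: [0.1, 0.3, -2.2]
opening: 0.0074
clock: 30.15
tool_pos: [0.5616, -0.0975, 0.1951]
orientation: [-180.0, -0.0, -155.3]
force: [0.1, -0.1, -2.0]
opening: 0.0076
clock: 30.82
tool_pos: [0.5331, -0.2194, 0.195]
orientation: [-180.0, -0.0, -155.3]
force: [0.7, 0.9, -2.0]
opening: 0.0077
clock: 31.48
tool_pos: [0.5046, -0.3414, 0.1949]
orientation: [-180.0, -0.0, -164.3]
force: [-0.4, 0.2, -2.5]
opening: 0.0079
shift [0.022 0.005 1.609] turn 0.0011 deg 0.2 | now [ 0.5046 -0.3414  0.1949] yaw -164.3 j6 at end ~ 7.3 t 31.5 open 7.9 F [-0.4  0.2 -2.5]
```

View pics/d2.png

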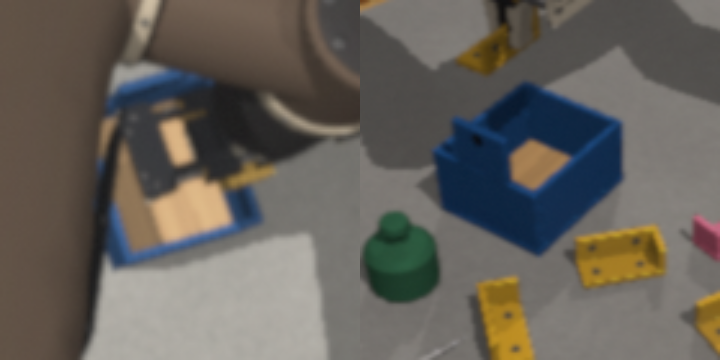

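```bash
python3 -m creep '[[0.02,0,0.1,0,3],[0.02,0,0.22,0,3],[0.02,0,0.35,0,3],[0.02,0,0.48,0,3],[0.02,0,0.61,0,3],[0.02,0,0.74,0,3],[0.02,0,0.87,0,3],[0.02,0,0.98,0,3]]'
python3 -m creep '[[0,0,0.08,0,3],[0,0,0.18,0,3],[0,0,0.28,0,3],[0,0,0.38,0,3],[0,0,0.48,0,3],[0,0,0.56,0,3],[0,0,0.62,0,3],[0,0,0.62,0,3]]'
```

```text
clock: 32.25
tool_pos: [0.5028, -0.3396, 0.0955]
orientation: [180.0, -0.0, -164.2]
force: [0.4, 0.6, -1.9]
opening: 0.008
clock: 32.92
tool_pos: [0.5023, -0.3404, 0.0335]
orientation: [179.9, -0.1, -164.3]
force: [-0.5, 0.7, -2.0]
opening: 0.0078
```

```bash
python3 -m creep '[[0,0,0,0,15],[0,0,0,0,26],[0,0,0,0,26],[0,0,0,0,26],[0,0,-0.1,0,26],[0,0,-0.25,0,26],[0,0,-0.4,0,26],[0,0,-0.55,0,26]]'
python3 -m creep '[[0,0,-0.1,0,28],[0,0,-0.25,0,28],[0,0,-0.4,0,28],[0,0,-0.55,0,28],[0,0,-0.7,0,36],[0,0.2,-0.85,0,36],[0,0.4,-0.95,0,36],[0,0.6,-1,0,36]]'
python3 -m creep '[[0,0.1,0,0,36],[0,0.25,0,0,36],[0,0.4,0,0,36],[0,0.55,0,0,36],[0,0.7,0,0,36],[0,0.85,0,0,36],[0,0.95,0,0,36],[0,1,0,0,36]]'
python3 -m creep '[[0,0.1,0,0,36],[0,0.25,0,0,36],[0,0.4,0,0,36],[0,0.55,0,0,36],[0,0.7,0,0,36],[0,0.85,0,0,36],[0,0.95,0,0,36],[0,1,0,0,36]]'
python3 - <<'E'
from h import *
s=snapshot("top");c=snapshot("scene")
a=np.hstack([cv2.resize(s["img"][150:290,210:450],None,fx=2,fy=2),cv2.resize(c["img"][100:240,190:310],None,fx=2,fy=2)]);save("d3",a)
E
python3 plan.py .5 0 .2 -101
```

```text
clock: 33.58
tool_pos: [0.5032, -0.3407, 0.0917]
orientation: [-180.0, 0.0, -164.3]
force: [0.3, 0.2, 0.5]
opening: 0.0258
clock: 34.25
tool_pos: [0.4871, -0.2827, 0.1922]
orientation: [-179.9, 0.1, -164.3]
force: [-0.3, 0.1, 0.5]
opening: 0.0359
clock: 34.92
tool_pos: [0.4595, -0.1857, 0.1903]
orientation: [180.0, 0.0, -164.2]
force: [0.4, -0.4, -0.1]
opening: 0.0361
clock: 35.58
tool_pos: [0.4325, -0.0895, 0.1902]
orientation: [180.0, 0.0, -164.2]
force: [-0.3, 0.2, -0.5]
opening: 0.0358
shift [-0.892  0.682 -0.098] turn -0.3512 deg -63.2 | now [ 0.4327 -0.0899  0.1902] yaw -164.22 j6 at end ~ -22.0 t 35.7 open 36.3 F [-0.   0.4  0.7]
```

View pics/d3.png

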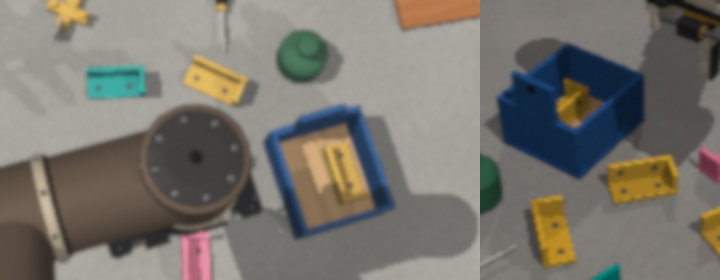

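```bash
python3 -m creep '[[-0.05,0.05,0,-0.03,36],[-0.12,0.12,0,-0.07,36],[-0.2,0.2,0,-0.11,36],[-0.3,0.3,0,-0.15,36],[-0.4,0.4,0,-0.19,36],[-0.5,0.5,0,-0.23,36],[-0.6,0.6,0,-0.27,36],[-0.67,0.67,0,-0.3,36]]'
python3 plan.py .478 -.003 .05 -100.3
```

```text
clock: 36.35
tool_pos: [0.48, -0.0074, 0.1899]
orientation: [-180.0, -0.0, -109.9]
force: [0.3, 0.2, -0.5]
opening: 0.036
shift [-0.035  0.034  1.399] turn -0.0535 deg -9.6 | now [ 0.48   -0.0074  0.1899] yaw -109.92 j6 at end ~ -23.1 t 36.4 open 36.0 F [ 0.3  0.2 -0.5]
```

```bash
python3 -m creep '[[-0.035,0.034,0.1,-0.03,36],[-0.035,0.034,0.22,-0.0535,36],[-0.035,0.034,0.35,-0.0535,36],[-0.035,0.034,0.48,-0.0535,36],[-0.035,0.034,0.61,-0.0535,36],[-0.035,0.034,0.74,-0.0535,36],[-0.035,0.034,0.87,-0.0535,36],[-0.035,0.034,0.95,-0.0535,36]]'
python3 plan.py .478 -.003 .0145 -100.3
python3 - <<'E'
from h import *
s=snapshot("top");c=snapshot("scene")
a=np.hstack([cv2.resize(s["img"][190:290,220:320],None,fx=3.5,fy=3.5),cv2.resize(c["img"][170:270,260:360],None,fx=3.5,fy=3.5)]);save("e1",a)
E
```

```text
clock: 37.02
tool_pos: [0.4768, -0.004, 0.0937]
orientation: [179.9, -0.1, -100.7]
force: [-0.6, 0.1, 0.6]
opening: 0.0364
shift [-0.012 -0.01   0.792] turn -0.0022 deg -0.4 | now [ 0.4768 -0.004   0.0937] yaw -100.69 j6 at end ~ -23.1 t 37.0 open 36.4 F [-0.6  0.1  0.6]
```

View pics/e1.png

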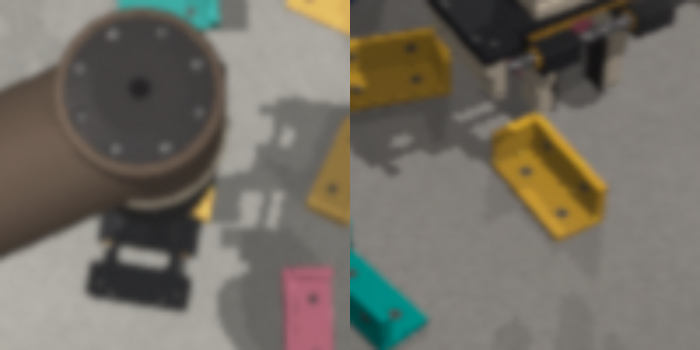

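```bash
python3 -m creep '[[-0.01,-0.01,0.1,0,36],[-0.01,-0.01,0.2,0,36],[-0.01,-0.01,0.3,0,36],[-0.01,-0.01,0.4,0,36],[-0.01,-0.01,0.47,0,36],[-0.01,-0.01,0.5,0,36],[-0.01,-0.01,0.5,0,36],[-0.01,-0.01,0.5,0,36]]'
python3 -m creep '[[0,0,0.08,0,36],[0,0,0.16,0,36],[0,0,0.24,0,36],[0,0,0.28,0,36],[0,0,0.29,0,30],[0,0,0.29,0,20],[0,0,0.29,0,10],[0,0,0.29,0,3]]'
python3 -m creep '[[0,0,0,0,3],[0,0,0,0,3],[0,0,0,0,3],[0,0,-0.1,0,3],[0,0,-0.25,0,3],[0,0,-0.4,0,3],[0,0,-0.6,0,3],[0,0,-0.8,0,3]]'
python3 -m creep '[[0,0,-0.12,0.01,3],[0,0,-0.25,0.03,3],[0,0,-0.4,0.06,3],[0,0,-0.55,0.09,3],[0,0,-0.7,0.12,3],[0,0,-0.85,0.15,3],[0,0,-0.95,0.18,3],[0,0,-1,0.21,3]]'
python3 plan.py .5023 -.3416 .2 -164.5
```

```text
clock: 37.78
tool_pos: [0.4786, -0.0024, 0.0455]
orientation: [-180.0, 0.0, -100.6]
force: [-0.2, 0.3, -0.3]
opening: 0.0361
clock: 38.45
tool_pos: [0.4784, -0.0024, 0.0162]
orientation: [-180.0, 0.0, -100.6]
force: [0.6, 0.2, 0.5]
opening: 0.0152
clock: 39.12
tool_pos: [0.4777, -0.0026, 0.0966]
orientation: [180.0, -0.0, -100.7]
force: [0.3, -0.2, -2.2]
opening: 0.008
clock: 39.78
tool_pos: [0.4787, -0.0023, 0.1976]
orientation: [-179.9, 0.1, -138.7]
force: [-0.5, 0.4, -1.6]
opening: 0.0076
shift [ 2.062 -2.705 -0.024] turn 0.1432 deg 25.8 | now [ 0.4787 -0.0023  0.1976] yaw -138.72 j6 at end ~ 7.3 t 39.8 open 7.6 F [-0.5  0.4 -1.6]
```

```bash
python3 plan.py .4895 -.2953 .2 -164.5; python3 -m creep '[[0.09,-0.1,0,0.01,3],[0.18,-0.21,0,0.03,3],[0.28,-0.33,0,0.05,3],[0.38,-0.45,0,0.08,3],[0.48,-0.57,0,0.11,3],[0.56,-0.68,0,0.14,3],[0.62,-0.77,0,0.143,3],[0.65,-0.8,0,0.143,3]]'
python3 plan.py .4895 -.2953 .2 -164.5
```

```text
shift [ 1.852 -2.273 -0.024] turn 0.1432 deg 25.8 | now [ 0.4787 -0.0023  0.1976] yaw -138.72 j6 at end ~ 10.4 t 39.8 open 7.6 F [-0.5  0.4 -1.6]
clock: 40.45
tool_pos: [0.4826, -0.1065, 0.1959]
orientation: [-180.0, -0.0, -164.1]
force: [0.3, -1.1, -1.4]
opening: 0.008
shift [ 0.45  -1.835 -0.041] turn 0.002 deg 0.4 | now [ 0.4826 -0.1065  0.1959] yaw -164.13 j6 at end ~ 10.4 t 40.5 open 8.0 F [ 0.3 -1.1 -1.4]
```

```bash
python3 -m creep '[[0.02,-0.1,0,0,3],[0.05,-0.22,0,0,3],[0.08,-0.35,0,0,3],[0.11,-0.48,0,0,3],[0.14,-0.6,0,0,3],[0.18,-0.73,0,0,3],[0.2,-0.84,0,0,3],[0.22,-0.91,0,0,3]]'
python3 -m creep '[[0.02,-0.1,0,0,3],[0.05,-0.22,0,0,3],[0.08,-0.35,0,0,3],[0.11,-0.48,0,0,3],[0.14,-0.6,0,0,3],[0.18,-0.73,0,0,3],[0.2,-0.84,0,0,3],[0.22,-0.92,0,0,3]]'
python3 plan.py .4895 -.2953 .034 -164.5
python3 - <<'E'
from h import *
s=snapshot("top");c=snapshot("scene")
a=np.hstack([cv2.resize(s["img"][180:300,320:440],None,fx=3,fy=3),cv2.resize(c["img"][90:230,170:310],None,fx=2.571,fy=2.571)]);save("e2",a)
E
```

```text
clock: 41.12
tool_pos: [0.4864, -0.1999, 0.1959]
orientation: [-180.0, -0.0, -164.1]
force: [0.3, 0.0, -1.2]
opening: 0.0079
clock: 41.78
tool_pos: [0.4902, -0.2948, 0.1959]
orientation: [-180.0, -0.0, -164.2]
force: [-0.0, 0.1, -2.1]
opening: 0.0076
shift [ 0.008 -0.003  1.619] turn 0.0016 deg 0.3 | now [ 0.4902 -0.2948  0.1959] yaw -164.21 j6 at end ~ 10.4 t 41.8 open 7.6 F [-0.   0.1 -2.1]
```

View pics/e2.png

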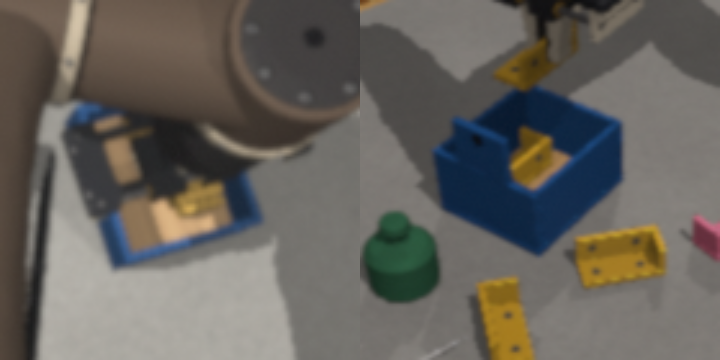

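```bash
python3 - <<'E'
from fit import *
c=snapshot("scene"); b=(190,80,330,200)
big=cv2.resize(c["img"][b[1]:b[3],b[0]:b[2]],None,fx=4,fy=4,interpolation=cv2.INTER_CUBIC)
for p,col in (((.5097,-.3572,15.5,.027),(255,255,0)),((.4969,-.3109,15.5,.027),(255,0,255))):
    R,t=fpose(*p); r=render(c,'L',R,t,b); e=np.zeros(r.shape,bool); e[1:]|=r[1:]!=r[:-1]; e[:,1:]|=r[:,1:]!=r[:,:-1]; big[e]=col
R=Ro.from_euler('z',15.5,degrees=True).as_matrix()
for z,hx,hy in ((.085,.08,.07),(.008,.071,.062)):
    P=np.array([[-hx,-hy,0],[-hx,hy,0],[hx,hy,0],[hx,-hy,0]])@R.T+[.502,-.322,z]
    cv2.polylines(big,[((proj(c,P)-b[:2]+.5)*4).astype(int)],True,(0,255,0),1)
save("e3",big)
E
```

```text
(no output)
```

View pics/e3.png

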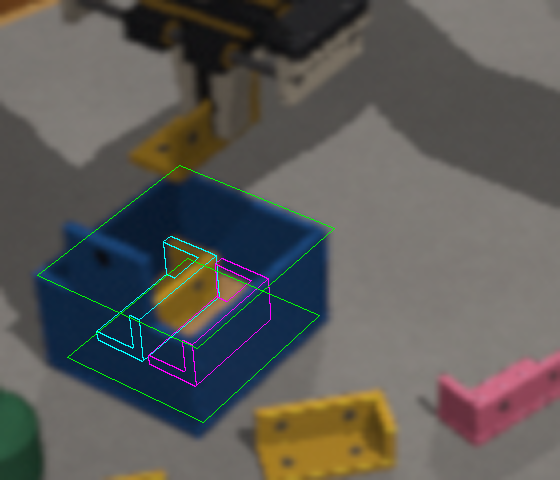

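```bash
python3 -m creep '[[0,0,0.1,0,3],[0,0,0.22,0,3],[0,0,0.35,0,3],[0,0,0.48,0,3],[0,0,0.61,0,3],[0,0,0.74,0,3],[0,0,0.87,0,3],[0,0,0.98,0,3]]'
python3 -m creep '[[0,0,0.08,0,3],[0,0,0.18,0,3],[0,0,0.28,0,3],[0,0,0.38,0,3],[0,0,0.48,0,3],[0,0,0.56,0,3],[0,0,0.6,0,3],[0,0,0.6,0,3]]'
```

```text
clock: 42.6
tool_pos: [0.4898, -0.2927, 0.0966]
orientation: [180.0, -0.0, -164.2]
force: [-0.1, 1.0, -1.7]
opening: 0.0079
clock: 43.27
tool_pos: [0.4895, -0.2934, 0.0369]
orientation: [179.9, -0.1, -164.2]
force: [0.1, 0.2, -2.3]
opening: 0.0077
```

```bash
python3 -m creep '[[0,0,0,0,12],[0,0,0,0,18],[0,0,0,0,18],[0,0,0,0,18],[0,0,-0.1,0,18],[0,0,-0.25,0,18],[0,0,-0.4,0,18],[0,0,-0.55,0,26]]'
python3 -m creep '[[0,0,-0.1,0,28],[0,0,-0.25,0,28],[0,0,-0.4,0,28],[0,0,-0.55,0,28],[0,0,-0.7,0,36],[0,0.2,-0.85,0,36],[0,0.4,-0.95,0,36],[0,0.6,-1,0,36]]'
python3 -m creep '[[0,0.1,0,0,36],[0,0.25,0,0,36],[0,0.4,0,0,36],[0,0.55,0,0,36],[0,0.7,0,0,36],[0,0.85,0,0,36],[0,0.95,0,0,36],[0,1,0,0,36]]'
python3 -m creep '[[0,0.1,0,0,36],[0,0.25,0,0,36],[0,0.4,0,0,36],[0,0.55,0,0,36],[0,0.7,0,0,36],[0,0.85,0,0,36],[0,0.95,0,0,36],[0,1,0,0,36]]'
python3 -m creep '[[0,0.1,0,0,36],[0,0.25,0,0,36],[0,0.4,0,0,36],[0,0.55,0,0,36],[0,0.7,0,0,36],[0,0.85,0,0,36],[0,0.95,0,0,36],[0,1,0,0,36]]'
python3 - <<'E'
from h import *
s=snapshot("top");c=snapshot("scene")
a=np.hstack([cv2.resize(s["img"][150:290,210:450],None,fx=2,fy=2),cv2.resize(c["img"][100:240,190:310],None,fx=2,fy=2)]);save("e4",a)
E
python3 plan.py .5 0 .2 -101
```

```text
clock: 43.93
tool_pos: [0.49, -0.2933, 0.0946]
orientation: [180.0, 0.0, -164.2]
force: [0.2, 0.4, -0.1]
opening: 0.0212
clock: 44.6
tool_pos: [0.4739, -0.2354, 0.195]
orientation: [-180.0, 0.1, -164.2]
force: [1.3, 0.8, 0.5]
opening: 0.0353
clock: 45.27
tool_pos: [0.4461, -0.1386, 0.1932]
orientation: [180.0, 0.0, -164.1]
force: [0.5, 0.4, -0.8]
opening: 0.036
clock: 45.93
tool_pos: [0.4191, -0.0425, 0.1931]
orientation: [180.0, 0.0, -164.2]
force: [0.4, -0.1, -0.2]
opening: 0.0363
clock: 46.6
tool_pos: [0.392, 0.0537, 0.1931]
orientation: [180.0, 0.0, -164.2]
force: [-0.2, 0.2, 1.1]
opening: 0.0362
shift [-0.892 -0.807 -0.069] turn -0.3507 deg -63.1 | now [0.3921 0.0533 0.1931] yaw -164.13 j6 at end ~ -22.0 t 46.7 open 36.0 F [-0.4  0.6  0.4]
```

View pics/e4.png

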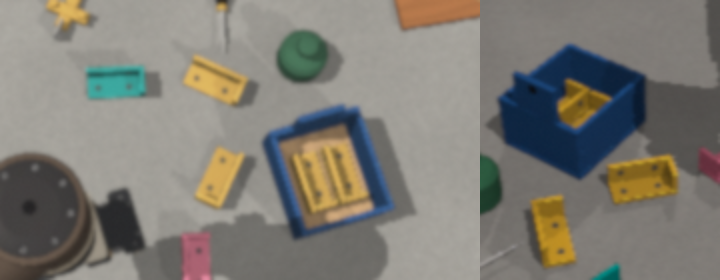

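```bash
python3 - <<'E'
from meas import *
run("f3",dict(b4=(.51,-.167),b5=(.6592,-.1666)))
E
```

```text
b4 R [0.51, -0.1662, -206.4086] {'L': np.float64(2.254), 'R': np.float64(1.691)}
b5 R [0.6597, -0.166, -116.918] {'L': np.float64(2.265), 'R': np.float64(1.42)}
```

View pics/f3_0.png

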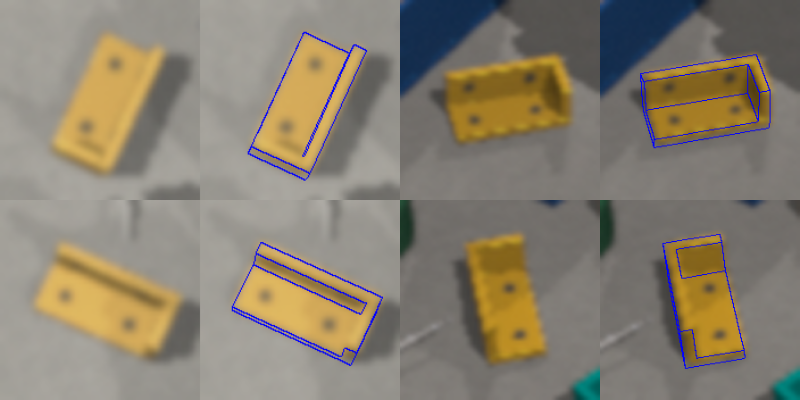

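```bash
python3 plan.py .4997 -.1801 .2 -26.6; python3 -m creep '[[-0.05,-0.1,0,-0.03,36],[-0.1,-0.22,0,-0.065,36],[-0.15,-0.34,0,-0.1,36],[-0.2,-0.46,0,-0.14,36],[-0.25,-0.58,0,-0.175,36],[-0.3,-0.7,0,-0.21,36],[-0.35,-0.82,0,-0.25,36],[-0.4,-0.94,0,-0.285,36]]'
python3 plan.py .4997 -.1801 .2 -26.6
```

```text
shift [-0.4   -2.532 -0.07 ] turn -0.7644 deg -137.6 | now [0.3922 0.0526 0.193 ] yaw -164.18 j6 at end ~ -116.2 t 46.8 open 35.6 F [ 0.9 -0.7  0.4]
clock: 47.47
tool_pos: [0.4565, -0.0281, 0.1929]
orientation: [180.0, -0.0, -112.6]
force: [-0.1, 0.2, -0.9]
opening: 0.0359
shift [ 1.238 -0.983 -0.071] turn -0.4778 deg -86.0 | now [ 0.4565 -0.0281  0.1929] yaw -112.6 j6 at end ~ -116.2 t 47.5 open 35.9 F [-0.1  0.2 -0.9]
```

```bash
python3 -m creep '[[0.08,-0.06,0,-0.035,36],[0.16,-0.12,0,-0.07,36],[0.24,-0.18,0,-0.105,36],[0.32,-0.25,0,-0.14,36],[0.4,-0.31,0,-0.18,36],[0.5,-0.38,0,-0.22,36],[0.58,-0.45,0,-0.255,36],[0.65,-0.5,0,-0.29,36]]'
python3 plan.py .4997 -.1801 .1 -26.6
```

```text
clock: 48.13
tool_pos: [0.477, -0.1076, 0.1928]
orientation: [180.0, 0.0, -60.4]
force: [-0.2, 0.2, 0.3]
opening: 0.0358
shift [0.743 0.161 0.928] turn -0.188 deg -33.8 | now [ 0.477  -0.1076  0.1928] yaw -60.44 j6 at end ~ -116.2 t 48.1 open 35.8 F [-0.2  0.2  0.3]
```

```bash
python3 -m creep '[[0.08,0.02,0.02,-0.035,36],[0.18,0.04,0.06,-0.07,36],[0.3,0.06,0.1,-0.105,36],[0.42,0.09,0.15,-0.14,36],[0.54,0.12,0.2,-0.17,36],[0.66,0.14,0.3,-0.188,36],[0.743,0.161,0.4,-0.188,36],[0.743,0.161,0.5,-0.188,36]]'
python3 plan.py .4997 -.1801 .045 -26.6
```

```text
clock: 48.8
tool_pos: [0.4993, -0.1804, 0.142]
orientation: [180.0, 0.0, -27.1]
force: [-0.3, -0.1, -0.1]
opening: 0.0358
shift [ 0.002 -0.005  0.97 ] turn -0.0027 deg -0.5 | now [ 0.4993 -0.1804  0.142 ] yaw -27.08 j6 at end ~ -116.2 t 48.8 open 35.8 F [-0.3 -0.1 -0.1]
```

```bash
python3 -m creep '[[0,0,0.1,-0.003,36],[0,0,0.22,-0.003,36],[0,0,0.35,-0.003,36],[0,0,0.48,-0.003,36],[0,0,0.61,-0.003,36],[0,0,0.74,-0.003,36],[0,0,0.87,-0.003,36],[0,0,0.95,-0.003,36]]'
python3 plan.py .4997 -.1801 .025 -26.6
python3 - <<'E'
from h import *
s=snapshot("top");c=snapshot("scene")
a=np.hstack([cv2.resize(s["img"][190:290,270:370],None,fx=3.5,fy=3.5),cv2.resize(c["img"][120:220,210:310],None,fx=3.5,fy=3.5)]);save("g1",a)
E
```

```text
clock: 49.47
tool_pos: [0.4982, -0.1782, 0.0464]
orientation: [180.0, 0.1, -26.4]
force: [0.2, -0.2, -0.3]
opening: 0.036
shift [0.022 0.01  0.214] turn 0.0013 deg 0.2 | now [ 0.4982 -0.1782  0.0464] yaw -26.36 j6 at end ~ -116.2 t 49.5 open 36.0 F [ 0.2 -0.2 -0.3]
```

View pics/g1.png

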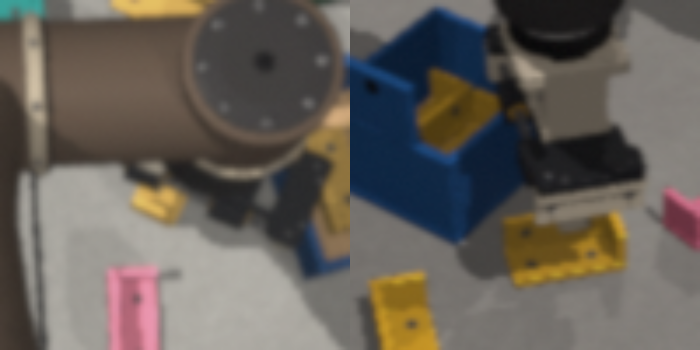

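```bash
python3 -m creep '[[0.01,0.01,0.05,0,36],[0.02,0.01,0.1,0,36],[0.02,0.01,0.15,0,36],[0.02,0.01,0.2,0,36],[0.02,0.01,0.21,0,30],[0.02,0.01,0.21,0,20],[0.02,0.01,0.21,0,10],[0.02,0.01,0.21,0,3]]'
python3 -m creep '[[0,0,0,0,3],[0,0,0,0,3],[0,0,0,0,3],[0,0,-0.02,0,3],[0,0,-0.05,0,3],[0,0,-0.1,0,3],[0,0,-0.15,0,3],[0,0,-0.2,0,3]]'
python3 - <<'E'
from h import *
s=snapshot("top");c=snapshot("scene")
a=np.hstack([cv2.resize(s["img"][190:290,270:370],None,fx=3.5,fy=3.5),cv2.resize(c["img"][120:220,210:310],None,fx=3.5,fy=3.5)]);save("g2",a)
E
```

```text
clock: 50.23
tool_pos: [0.5008, -0.1804, 0.0273]
orientation: [-180.0, -0.0, -26.3]
force: [0.4, 0.7, -1.0]
opening: 0.0154
clock: 50.9
tool_pos: [0.5007, -0.1805, 0.0477]
orientation: [-180.0, -0.0, -26.3]
force: [1.2, 0.5, -1.6]
opening: 0.0073
```

View pics/g2.png

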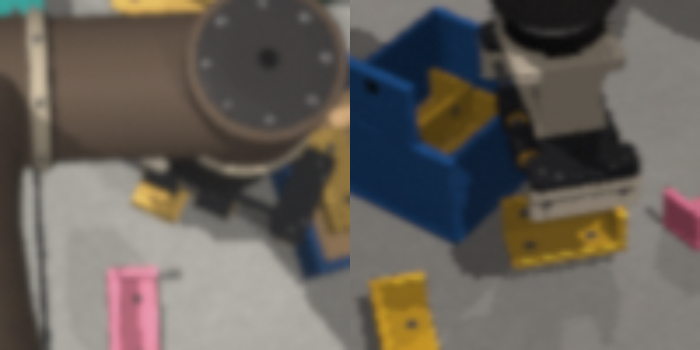

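```bash
python3 -m creep '[[0,0,-0.1,0,3],[0,0,-0.22,0,3],[0,0,-0.35,0,3],[0,0,-0.5,0,3],[0,0,-0.65,0,3],[0,0,-0.8,0,3],[0,0,-0.92,0,3],[0,0,-1,0,3]]'
python3 -m creep '[[0,0,-0.12,0.03,3],[0,0,-0.25,0.06,3],[0,0,-0.38,0.1,3],[0,0,-0.48,0.135,3],[0,0,-0.55,0.17,3],[0,0,-0.55,0.2,3],[0,0,-0.55,0.235,3],[0,0,-0.55,0.27,3]]'
python3 plan.py .488 .4083 .2 -176.6
```

```text
clock: 51.67
tool_pos: [0.5011, -0.1805, 0.149]
orientation: [-180.0, -0.1, -26.3]
force: [0.7, -0.3, -1.5]
opening: 0.0078
clock: 52.33
tool_pos: [0.5003, -0.1803, 0.2023]
orientation: [180.0, 0.0, -75.2]
force: [-1.4, -0.4, -1.5]
opening: 0.0074
shift [-5.723 -1.382  0.023] turn 0.5632 deg 101.4 | now [ 0.5003 -0.1803  0.2023] yaw -75.23 j6 at end ~ 93.5 t 52.3 open 7.4 F [-1.4 -0.4 -1.5]
```

```bash
python3 -m creep '[[-0.12,-0.03,0,0,3],[-0.25,-0.06,0,0,3],[-0.38,-0.09,0,0,3],[-0.5,-0.12,0,0,3],[-0.62,-0.15,0,0,3],[-0.75,-0.18,0,0,3],[-0.88,-0.21,0,0,3],[-1,-0.24,0,0,3]]'
python3 -m creep '[[-0.12,-0.03,0,0,3],[-0.25,-0.06,0,0,3],[-0.38,-0.09,0,0,3],[-0.5,-0.12,0,0,3],[-0.62,-0.15,0,0,3],[-0.75,-0.18,0,0,3],[-0.88,-0.21,0,0,3],[-1,-0.24,0,0,3]]'
python3 -m creep '[[-0.12,-0.03,0,0,3],[-0.25,-0.06,0,0,3],[-0.38,-0.09,0,0,3],[-0.5,-0.12,0,0,3],[-0.62,-0.15,0,0,3],[-0.75,-0.18,0,0,3],[-0.88,-0.21,0,0,3],[-1,-0.24,0,0,3]]'
python3 -m creep '[[-0.12,-0.03,0,0.035,3],[-0.25,-0.06,0,0.07,3],[-0.38,-0.09,0,0.105,3],[-0.5,-0.12,0,0.14,3],[-0.62,-0.15,0,0.175,3],[-0.75,-0.18,0,0.21,3],[-0.88,-0.21,0,0.245,3],[-1,-0.24,0,0.28,3]]'
python3 plan.py .488 .4083 .2 -176.6
```

```text
clock: 53.0
tool_pos: [0.4973, -0.077, 0.2021]
orientation: [180.0, 0.0, -74.9]
force: [0.8, -0.3, -1.0]
opening: 0.0075
clock: 53.67
tool_pos: [0.4945, 0.0258, 0.2021]
orientation: [180.0, 0.0, -74.9]
force: [-0.5, -0.2, -1.7]
opening: 0.0074
clock: 54.33
tool_pos: [0.492, 0.1293, 0.2021]
orientation: [180.0, 0.0, -74.9]
force: [0.0, 0.2, -2.7]
opening: 0.0079
clock: 55.0
tool_pos: [0.489, 0.2322, 0.202]
orientation: [180.0, -0.0, -125.6]
force: [-0.1, 0.2, -1.6]
opening: 0.008
shift [-1.426  1.034  0.02 ] turn 0.2832 deg 51.0 | now [0.489  0.2322 0.202 ] yaw -125.62 j6 at end ~ 93.5 t 55.0 open 8.0 F [-0.1  0.2 -1.6]
```

```bash
python3 -m creep '[[-0.08,0.06,0,0.035,3],[-0.18,0.12,0,0.07,3],[-0.28,0.19,0,0.105,3],[-0.38,0.27,0,0.14,3],[-0.48,0.34,0,0.175,3],[-0.58,0.42,0,0.21,3],[-0.66,0.48,0,0.245,3],[-0.72,0.52,0,0.283,3]]'
python3 plan.py .488 .4083 .2 -176.6
python3 - <<'E'
from h import *
s=snapshot("top");c=snapshot("scene")
a=np.hstack([cv2.resize(s["img"][180:300,60:180],None,fx=3,fy=3),cv2.resize(c["img"][260:400,390:530],None,fx=2.571,fy=2.571)]);save("g3",a)
E
```

```text
clock: 55.67
tool_pos: [0.4881, 0.3212, 0.2018]
orientation: [-180.0, -0.0, -176.5]
force: [1.1, -1.0, -1.3]
opening: 0.0077
shift [-0.052  0.87   0.018] turn 0.0004 deg 0.1 | now [0.4881 0.3212 0.2018] yaw -176.53 j6 at end ~ 93.5 t 55.7 open 7.7 F [ 1.1 -1.  -1.3]
```

View pics/g3.png

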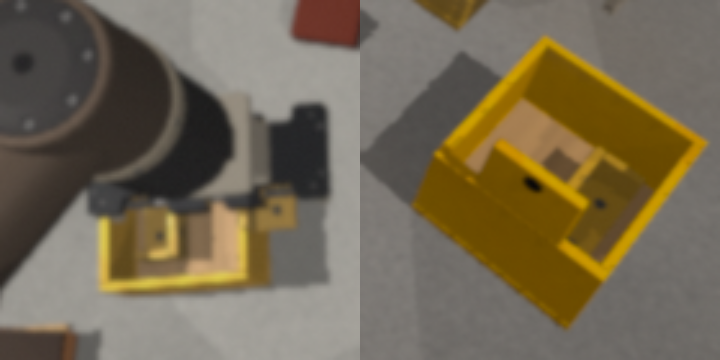

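```bash
python3 -m creep '[[0,0.1,0,0,3],[-0.01,0.22,0,0,3],[-0.02,0.35,0,0,3],[-0.03,0.48,0,0,3],[-0.04,0.6,0,0,3],[-0.05,0.72,0,0,3],[-0.05,0.81,0,0,3],[-0.05,0.85,0,0,3]]'
python3 -m creep '[[0,0,0.1,0,3],[0,0,0.22,0,3],[0,0,0.35,0,3],[0,0,0.48,0,3],[0,0,0.61,0,3],[0,0,0.74,0,3],[0,0,0.87,0,3],[0,0,0.98,0,3]]'
python3 plan.py .488 .4083 .05 -176.6
python3 - <<'E'
from h import *
s=snapshot("top");c=snapshot("scene")
a=np.hstack([cv2.resize(s["img"][180:300,60:180],None,fx=3,fy=3),cv2.resize(c["img"][260:400,390:530],None,fx=2.571,fy=2.571)]);save("g4",a)
E
```

```text
clock: 56.43
tool_pos: [0.4877, 0.4063, 0.2017]
orientation: [-180.0, -0.0, -176.2]
force: [0.1, 0.1, -1.2]
opening: 0.0076
clock: 57.1
tool_pos: [0.4873, 0.4033, 0.1019]
orientation: [-179.9, -0.1, -176.3]
force: [-0.1, -0.7, -1.6]
opening: 0.0078
shift [-0.01   0.05   0.519] turn 0.0017 deg 0.3 | now [0.4873 0.4033 0.1019] yaw -176.3 j6 at end ~ 93.5 t 57.1 open 7.8 F [-0.1 -0.7 -1.6]
```

View pics/g4.png

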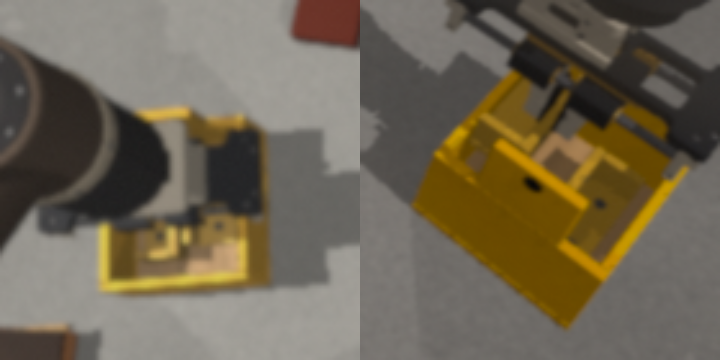

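```bash
python3 -m creep '[[0,0.01,0.08,0,3],[0,0.02,0.16,0,3],[0,0.02,0.24,0,3],[0,0.02,0.32,0,3],[0,0.02,0.4,0,3],[0,0.02,0.46,0,3],[0,0.02,0.5,0,3],[0,0.02,0.5,0,3]]'
python3 -m creep '[[0,0,0,0,12],[0,0,0,0,20],[0,0,0,0,20],[0,0,0,0,20],[0,0,-0.1,0,20],[0,0,-0.25,0,20],[0,0,-0.4,0,20],[0,0,-0.55,0,26]]'
python3 -m creep '[[0,0,-0.1,0,28],[0,0,-0.25,0,28],[0,0,-0.4,0,28],[0,0,-0.55,0,28],[0,0,-0.7,0,36],[0,-0.2,-0.8,0,36],[0,-0.4,-0.85,0,36],[0,-0.6,-0.85,0,36]]'
python3 -m creep '[[0,-0.1,0,0,36],[0,-0.25,0,0,36],[0,-0.4,0,0,36],[0,-0.55,0,0,36],[0,-0.7,0,0,36],[0,-0.85,0,0,36],[0,-0.95,0,0,36],[0,-1,0,0,36]]'
python3 - <<'E'
from h import *
s=snapshot("top");c=snapshot("scene")
a=np.hstack([cv2.resize(s["img"][180:300,60:180],None,fx=3,fy=3),cv2.resize(c["img"][260:400,390:530],None,fx=2.571,fy=2.571)]);save("g5",a); save("t3",s["img"])
E
```

```text
clock: 57.87
tool_pos: [0.4873, 0.4062, 0.0528]
orientation: [-179.9, -0.1, -176.3]
force: [0.3, -0.0, -2.2]
opening: 0.0072
clock: 58.53
tool_pos: [0.4879, 0.4068, 0.1107]
orientation: [180.0, 0.0, -176.2]
force: [0.4, 0.7, 0.1]
opening: 0.0228
clock: 59.2
tool_pos: [0.4919, 0.3459, 0.1955]
orientation: [179.9, 0.1, -176.2]
force: [0.9, 0.3, -0.1]
opening: 0.0356
clock: 59.87
tool_pos: [0.4982, 0.2454, 0.1941]
orientation: [-180.0, -0.0, -176.3]
force: [-0.0, -0.6, -0.2]
opening: 0.0361
```

View pics/g5.png

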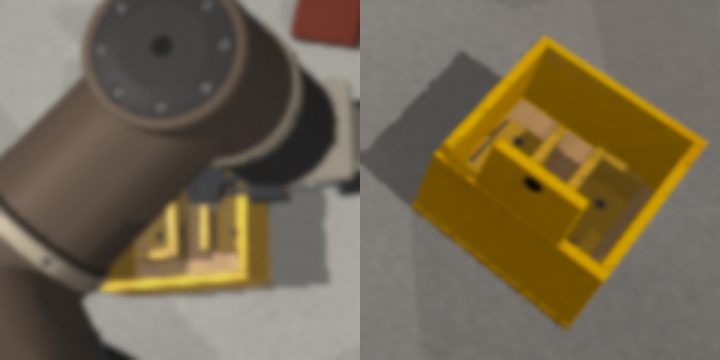

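View pics/t3.png

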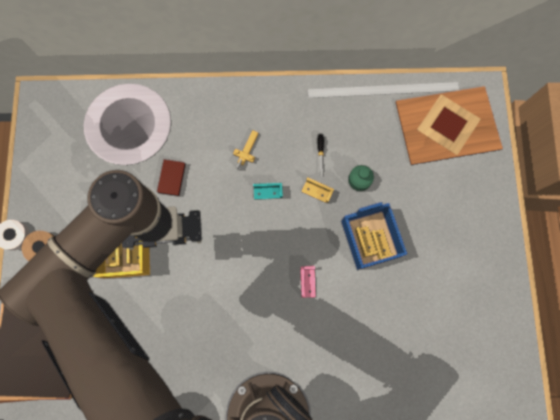

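```bash
python3 - <<'E'
from h import *
s=snapshot("top");c=snapshot("scene")
im=rect(s,.6,.82,-.35,-.08,0.01,2000); 
for op in (24,36):
  for sg in (1,-1):
    a=np.radians(-116.9); ax=np.array([np.cos(a),np.sin(a)]); ay=np.array([-np.sin(a),np.cos(a)])
    t=np.array([.6735,-.1764]); q=[t+sg*ay*r+ax*w for r,w in ((op/2000,.0095),(op/2000,-.0095),(op/2000+.021,-.0095),(op/2000+.021,.0095))]
    cv2.polylines(im,[np.array([[(-.08-p[1])*2000,(.82-p[0])*2000] for p in q]).astype(int)],True,(0,0,255),1)
b=np.array([t+ay*r+ax*w for r,w in ((.0965,.039),(.0965,-.039),(-.0965,-.039),(-.0965,.039))])
cv2.polylines(im,[np.array([[(-.08-p[1])*2000,(.82-p[0])*2000] for p in b]).astype(int)],True,(255,0,0),1)
save("k1",im)
E
```

```text
(no output)
```

View pics/k1.png

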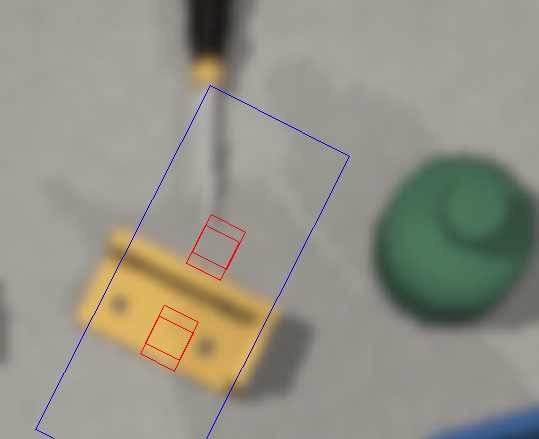

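```bash
python3 plan.py .6735 -.1764 .194 -116.9
python3 -m creep '[[-0.04,-0.1,0,-0.03,24],[-0.08,-0.22,0,-0.065,24],[-0.12,-0.34,0,-0.1,24],[-0.17,-0.46,0,-0.14,24],[-0.22,-0.58,0,-0.175,24],[-0.26,-0.7,0,-0.21,24],[-0.31,-0.82,0,-0.25,24],[-0.36,-0.94,0,-0.285,24]]'
python3 plan.py .6735 -.1764 .194 -116.9
```

```text
shift [-1.471e+00 -4.342e+00  1.000e-03] turn -0.3298 deg -59.4 | now [0.4984 0.2473 0.1941] yaw -176.26 j6 at end ~ -20.8 t 60.1 open 36.2 F [ 0.  -0.1  1.1]
clock: 60.73
tool_pos: [0.5406, 0.1559, 0.1939]
orientation: [180.0, -0.0, -124.5]
force: [-0.0, -0.6, 0.6]
opening: 0.024
shift [ 1.984e+00 -2.979e+00 -1.000e-03] turn -0.0424 deg -7.6 | now [0.5406 0.1559 0.1939] yaw -124.54 j6 at end ~ -20.8 t 60.7 open 24.0 F [-0.  -0.6  0.6]
```

```bash
python3 -m creep '[[0.08,-0.12,0,0,24],[0.16,-0.24,0,0,24],[0.25,-0.37,0,0,24],[0.33,-0.5,0,0,24],[0.42,-0.62,0,0,24],[0.5,-0.75,0,0,24],[0.58,-0.87,0,0,24],[0.66,-0.99,0,0,24]]'
python3 -m creep '[[0.08,-0.12,0,0,24],[0.16,-0.24,0,0,24],[0.25,-0.37,0,0,24],[0.33,-0.5,0,0,24],[0.42,-0.62,0,0,24],[0.5,-0.75,0,0,24],[0.58,-0.87,0,0,24],[0.66,-0.99,0,0,24]]'
python3 -m creep '[[0.08,-0.12,0,-0.01,24],[0.16,-0.24,0,-0.02,24],[0.25,-0.37,0,-0.03,24],[0.33,-0.5,0,-0.042,24],[0.42,-0.62,0,-0.042,24],[0.5,-0.75,0,-0.042,24],[0.58,-0.87,0,-0.042,24],[0.65,-0.97,0,-0.042,24]]'
python3 plan.py .6735 -.1764 .05 -116.9
```

```text
clock: 61.4
tool_pos: [0.5841, 0.0449, 0.1939]
orientation: [180.0, -0.0, -124.9]
force: [-0.3, 0.5, -0.7]
opening: 0.0241
clock: 62.07
tool_pos: [0.6275, -0.0663, 0.1938]
orientation: [180.0, -0.0, -124.9]
force: [0.1, -0.2, 0.9]
opening: 0.0241
clock: 62.73
tool_pos: [0.6697, -0.1763, 0.1939]
orientation: [180.0, -0.0, -117.5]
force: [-0.1, 0.6, -0.5]
opening: 0.024
shift [-0.016 -0.034  1.439] turn -0.0031 deg -0.6 | now [ 0.6697 -0.1763  0.1939] yaw -117.45 j6 at end ~ -20.8 t 62.7 open 24.0 F [-0.1  0.6 -0.5]
```

```bash
python3 -m creep '[[-0.01,-0.03,0.1,-0.003,24],[-0.015,-0.034,0.22,-0.003,24],[-0.015,-0.034,0.35,-0.003,24],[-0.015,-0.034,0.48,-0.003,24],[-0.015,-0.034,0.61,-0.003,24],[-0.015,-0.034,0.74,-0.003,24],[-0.015,-0.034,0.87,-0.003,24],[-0.015,-0.034,0.98,-0.003,24]]'
python3 -m creep '[[0,0,0.1,0,24],[0,0,0.2,0,24],[0,0,0.28,0,24],[0,0,0.36,0,24],[0,0,0.42,0,24],[0,0,0.45,0,24],[0,0,0.45,0,24],[0,0,0.45,0,24]]'
python3 plan.py .6735 -.1764 .015 -116.9
python3 - <<'E'
from h import *
s=snapshot("top");c=snapshot("scene")
a=np.hstack([cv2.resize(s["img"][130:230,270:370],None,fx=3.5,fy=3.5),cv2.resize(c["img"][150:250,170:270],None,fx=3.5,fy=3.5)]);save("k2",a)
E
```

```text
clock: 63.4
tool_pos: [0.6719, -0.1744, 0.0939]
orientation: [179.9, -0.0, -116.8]
force: [-0.9, 0.5, -0.8]
opening: 0.0239
clock: 64.07
tool_pos: [0.673, -0.1752, 0.0513]
orientation: [-180.0, 0.0, -116.9]
force: [0.1, -0.3, 0.4]
opening: 0.0242
shift [ 0.009 -0.01   0.363] turn 0.0003 deg 0.0 | now [ 0.673  -0.1752  0.0513] yaw -116.85 j6 at end ~ -20.8 t 64.1 open 24.2 F [ 0.1 -0.3  0.4]
```

View pics/k2.png

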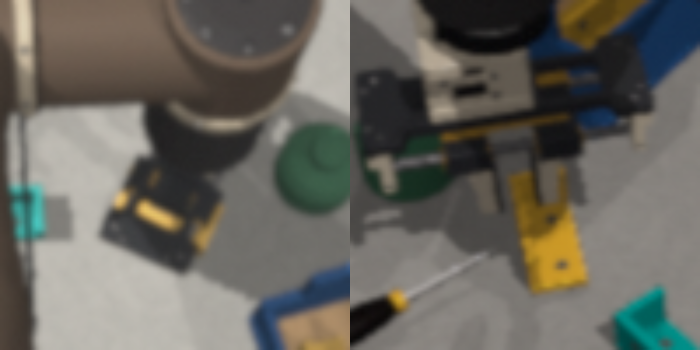

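```bash
python3 -m creep '[[0,0,0.08,0,24],[0,0,0.16,0,24],[0,0,0.24,0,24],[0,0,0.32,0,24],[0,0,0.36,0,24],[0,0,0.36,0,18],[0,0,0.36,0,10],[0,0,0.36,0,3]]'
python3 -m creep '[[0,0,0,0,3],[0,0,0,0,3],[0,0,0,0,3],[0,0,-0.1,0,3],[0,0,-0.25,0,3],[0,0,-0.4,0,3],[0,0,-0.6,0,3],[0,0,-0.8,0,3]]'
python3 -m creep '[[0,0,-0.12,0,3],[0,0,-0.25,0,3],[0,0,-0.4,0,3],[0,0,-0.55,0,3],[0,0,-0.7,0,3],[0,0,-0.85,0,3],[0,0,-0.95,0,3],[0,0,-1,0,3]]'
python3 plan.py .48 .41 .2 -176.6
```

```text
clock: 64.83
tool_pos: [0.6731, -0.1751, 0.0152]
orientation: [-180.0, 0.0, -116.8]
force: [-0.6, -0.7, 0.5]
opening: 0.01
clock: 65.5
tool_pos: [0.6725, -0.1751, 0.0963]
orientation: [180.0, -0.0, -116.9]
force: [0.8, -0.2, -1.4]
opening: 0.0076
clock: 66.17
tool_pos: [0.6734, -0.1752, 0.1971]
orientation: [-179.9, 0.1, -116.8]
force: [-0.7, 0.6, -2.3]
opening: 0.0074
shift [-4.348  4.368 -0.029] turn 0.3319 deg 59.8 | now [ 0.6734 -0.1752  0.1971] yaw -116.85 j6 at end ~ 94.1 t 66.2 open 7.4 F [-0.7  0.6 -2.3]
```

```bash
python3 - <<'E'
from h import *
s=snapshot("top")
im=rect(s,.38,.60,.32,.54,.046,2500)
R=Ro.from_euler('z',3.4,degrees=True).as_matrix()
for y in (-62,-31,0,31,62):
    P=np.array([[-72,y,0],[70,y,0]])/1e3@R.T+[.484,.426,.046]
    q=[(int((.54-p[1])*2500),int((.60-p[0])*2500)) for p in P]; cv2.line(im,q[0],q[1],(0,0,255) if y else (255,0,0),1)
save("k3",im)
E
```

```text
(no output)
```

View pics/k3.png

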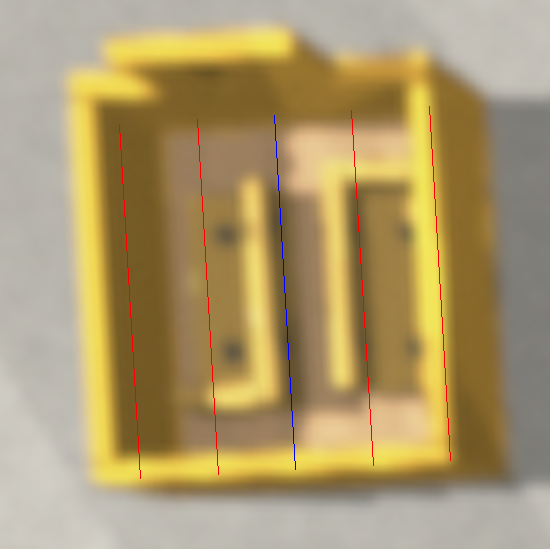

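```bash
python3 -m creep '[[-0.1,0.1,0,0,3],[-0.21,0.21,0,0,3],[-0.33,0.33,0,0,3],[-0.45,0.45,0,0,3],[-0.57,0.57,0,0,3],[-0.69,0.69,0,0,3],[-0.8,0.8,0,0,3],[-0.88,0.88,0,0,3]]'
python3 -m creep '[[-0.1,0.1,0,0,3],[-0.21,0.21,0,0,3],[-0.33,0.33,0,0,3],[-0.45,0.45,0,0,3],[-0.57,0.57,0,0,3],[-0.69,0.69,0,0,3],[-0.8,0.8,0,0,3],[-0.88,0.88,0,0,3]]'
python3 -m creep '[[-0.1,0.1,0,0,3],[-0.21,0.21,0,0,3],[-0.33,0.33,0,0,3],[-0.45,0.45,0,0,3],[-0.57,0.57,0,0,3],[-0.69,0.69,0,0,3],[-0.8,0.8,0,0,3],[-0.88,0.88,0,0,3]]'
python3 -m creep '[[-0.1,0.1,0,0.035,3],[-0.21,0.21,0,0.07,3],[-0.33,0.33,0,0.105,3],[-0.45,0.45,0,0.14,3],[-0.57,0.57,0,0.175,3],[-0.69,0.69,0,0.21,3],[-0.8,0.8,0,0.245,3],[-0.88,0.88,0,0.28,3]]'
python3 plan.py .4824 .403 .2 -176.6
```

```text
clock: 66.88
tool_pos: [0.6327, -0.0547, 0.1942]
orientation: [179.9, -0.0, -116.8]
force: [0.1, -0.1, -1.7]
opening: 0.0076
clock: 67.55
tool_pos: [0.5944, 0.063, 0.1948]
orientation: [180.0, -0.0, -116.8]
force: [0.4, -0.7, -0.3]
opening: 0.0077
clock: 68.22
tool_pos: [0.5559, 0.1811, 0.1949]
orientation: [180.0, -0.0, -116.8]
force: [0.1, -0.5, -1.9]
opening: 0.0078
clock: 68.88
tool_pos: [0.5172, 0.2992, 0.1949]
orientation: [-180.0, -0.0, -167.5]
force: [0.3, -0.2, -1.4]
opening: 0.0078
shift [ 0.116  1.088 -0.051] turn 0.0503 deg 9.1 | now [0.5172 0.2992 0.1949] yaw -167.55 j6 at end ~ 93.5 t 68.9 open 7.8 F [ 0.3 -0.2 -1.4]
```

```bash
python3 -m creep '[[0.01,0.1,0,0.02,3],[0.02,0.22,0,0.04,3],[0.04,0.35,0,0.05,3],[0.06,0.5,0,0.05,3],[0.08,0.65,0,0.05,3],[0.1,0.8,0,0.05,3],[0.115,0.92,0,0.05,3],[0.115,0.98,0,0.05,3]]'
python3 -m creep '[[0,0.1,0.05,0,3],[0,0.1,0.15,0,3],[0,0.1,0.25,0,3],[0,0.1,0.35,0,3],[0,0.1,0.45,0,3],[0,0.1,0.55,0,3],[0,0.1,0.65,0,3],[0,0.1,0.7,0,3]]'
python3 plan.py .4824 .403 .066 -176.6
python3 - <<'E'
from h import *
s=snapshot("top");c=snapshot("scene")
a=np.hstack([cv2.resize(s["img"][180:300,60:180],None,fx=3,fy=3),cv2.resize(c["img"][260:400,390:530],None,fx=2.571,fy=2.571)]);save("k4",a)
E
```

```text
clock: 69.55
tool_pos: [0.4843, 0.3928, 0.195]
orientation: [180.0, 0.0, -176.2]
force: [0.0, -1.1, -2.8]
opening: 0.0076
clock: 70.22
tool_pos: [0.4839, 0.4001, 0.1231]
orientation: [-179.9, -0.1, -176.3]
force: [-0.1, 0.3, -1.7]
opening: 0.0079
shift [0.014 0.03  0.571] turn 0.0017 deg 0.3 | now [0.4839 0.4001 0.1231] yaw -176.29 j6 at end ~ 93.5 t 70.2 open 7.9 F [-0.1  0.3 -1.7]
```

View pics/k4.png

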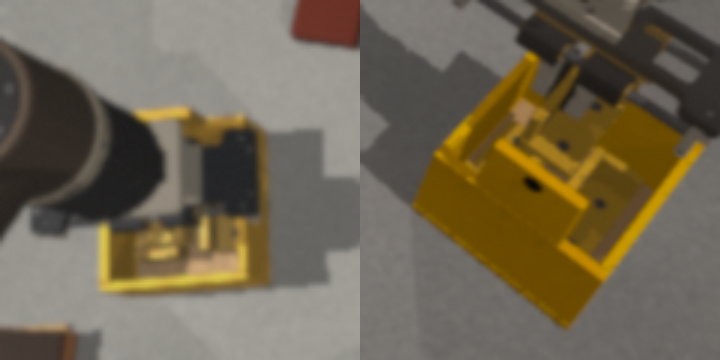

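```bash
python3 -m creep '[[0.01,0.02,0.1,0,3],[0.01,0.02,0.2,0,3],[0.01,0.02,0.3,0,3],[0.01,0.02,0.4,0,3],[0.01,0.02,0.48,0,3],[0.01,0.02,0.54,0,3],[0.01,0.02,0.57,0,3],[0.01,0.02,0.58,0,3]]'
python3 -m creep '[[0,0,0,0,12],[0,0,0,0,20],[0,0,0,0,20],[0,0,0,0,20],[0,0,-0.1,0,20],[0,0,-0.25,0,20],[0,0,-0.4,0,20],[0,0,-0.55,0,26]]'
python3 -m creep '[[0,0,-0.1,0,28],[0,0,-0.25,0,28],[0,0,-0.4,0,28],[0,0,-0.55,0,28],[0,0,-0.7,0,36],[0,-0.2,-0.8,0,36],[0,-0.4,-0.85,0,36],[0,-0.6,-0.85,0,36]]'
python3 -m creep '[[0,-0.1,0,0,36],[0,-0.25,0,0,36],[0,-0.4,0,0,36],[0,-0.55,0,0,36],[0,-0.7,0,0,36],[0,-0.85,0,0,36],[0,-0.95,0,0,36],[0,-1,0,0,36]]'
python3 -m creep '[[0,-0.1,0,0,36],[0,-0.25,0,0,36],[0,-0.4,0,0,36],[0,-0.55,0,0,36],[0,-0.7,0,0,36],[0,-0.85,0,0,36],[0,-0.95,0,0,36],[0,-1,0,0,36]]'
python3 -m creep '[[0,-0.1,0,0,36],[0,-0.25,0,0,36],[0,-0.4,0,0,36],[0,-0.55,0,0,36],[0,-0.7,0,0,36],[0,-0.85,0,0,36],[0,-0.95,0,0,36],[0,-1,0,0,36]]'
python3 - <<'E'
from h import *
s=snapshot("top");c=snapshot("scene")
a=np.hstack([cv2.resize(s["img"][180:300,60:180],None,fx=3,fy=3),cv2.resize(c["img"][260:400,390:530],None,fx=2.571,fy=2.571)]);save("k5",a); save("t4",s["img"]);save("s4",c["img"])
E
```

```text
clock: 70.98
tool_pos: [0.4831, 0.4026, 0.0662]
orientation: [-179.9, -0.0, -176.3]
force: [-0.3, 0.2, -2.5]
opening: 0.0076
clock: 71.65
tool_pos: [0.4833, 0.403, 0.1237]
orientation: [180.0, 0.0, -176.2]
force: [0.3, -0.4, 0.3]
opening: 0.0231
clock: 72.32
tool_pos: [0.4874, 0.3421, 0.2085]
orientation: [179.9, 0.1, -176.2]
force: [1.0, 0.4, 0.2]
opening: 0.0357
clock: 72.98
tool_pos: [0.4937, 0.2416, 0.2071]
orientation: [-180.0, -0.0, -176.3]
force: [0.4, -0.5, 0.1]
opening: 0.0361
clock: 73.65
tool_pos: [0.5002, 0.1417, 0.2072]
orientation: [180.0, 0.0, -176.3]
force: [0.6, 1.0, -0.8]
opening: 0.0358
clock: 74.32
tool_pos: [0.5067, 0.0426, 0.207]
orientation: [-180.0, -0.0, -176.3]
force: [-0.3, 0.7, 0.5]
opening: 0.0359
```

View pics/k5.png

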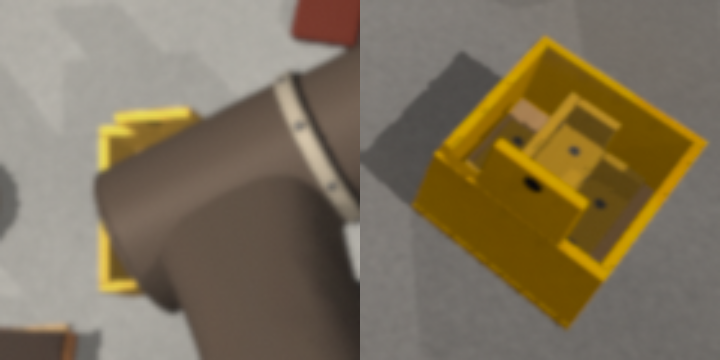

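View pics/t4.png

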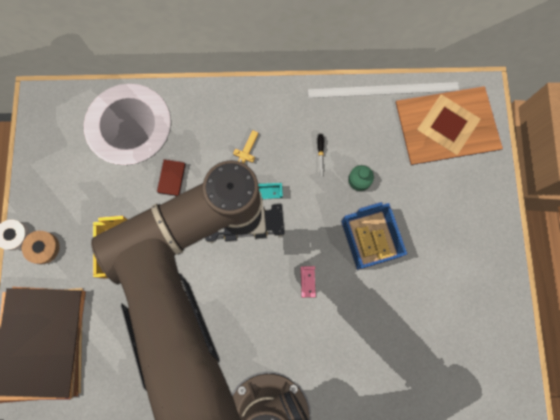

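View pics/s4.png

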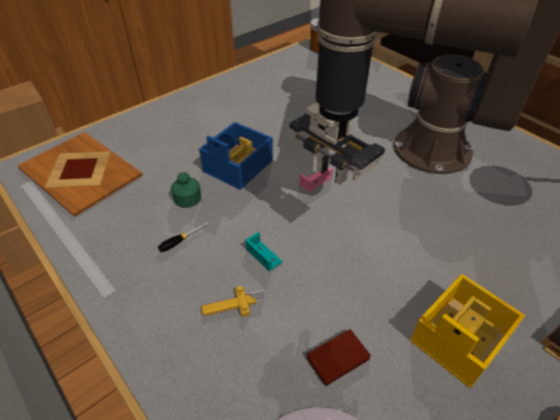

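```bash
python3 - <<'E'
from fit import *
c=snapshot("scene"); b=(400,260,530,390)
big=cv2.resize(c["img"][b[1]:b[3],b[0]:b[2]],None,fx=4,fy=4,interpolation=cv2.INTER_CUBIC)
R,t=fpose(.4844,.420,183.4,.065); r=render(c,'R',R,t,b); e=np.zeros(r.shape,bool); e[1:]|=r[1:]!=r[:-1]; e[:,1:]|=r[:,1:]!=r[:,:-1]; o=big.copy(); o[e]=(255,0,0)
save("k6",o)
E
```

```text
(no output)
```

View pics/k6.png

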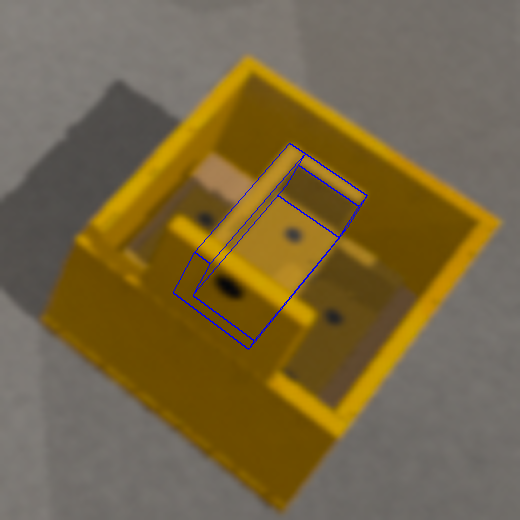

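The overlay at the expected height (centre z = 0.065 m) fits the third bracket; it lies flat across the other two, centre 57 mm above the floor (the limit is 77 mm). I'll hand the job in.

```bash
python3 - <<'E'
from plant import ctrl,workorder
print(ctrl.get_obs()["clock"],ctrl.get_obs()["opening"]); print(workorder.close_job())
E
```

```text
74.4667 0.03608258971574979
the job is handed in; nothing more can be done
None
```

The job was handed in at 74.5 s of the 210 s allowed. By my last pictures, every bracket is in the right bin and both bins are standing.

- **Yellow bin:** My first try, lifting it by the lug, only carried it without turning it. I set it down and pushed its upper rim until it tipped over onto its base.
- **Sorting:** Five brackets were present. The two left-hand ones are in the blue bin. The three right-hand ones are in the yellow bin, two on the floor and one lying flat across them.
- **Last checks:** The gripper was open and clear of everything. A model overlay puts the top bracket's centre about 57 mm above the yellow bin's floor, under the 77 mm limit. The green weight, mahogany block, scratch stock, awl and the pink and turquoise look-alikes sit where they started.
- **Disagreements:** The fitted outlines came out about 3–5% larger than the parts in the images. The left/right scores for one left-hand bracket were close (2.09 against 2.28), so I decided its hand by eye from both views. The last top view had the arm over the yellow bin, so that bin's final check rests on the scene camera alone.

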